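# Bank the tip coins in the drop safe

### The arm

A 6-joint arm with a two-finger parallel gripper is mounted at the origin on a cart in front of the work surface, level with it; the furniture and walls round the work are solid. World frame = base frame: x ahead of the robot, y to its left, z up, the work surface at z = 0. Lengths are in m, angles in rad, forces in N, time in s.
With the tool pointing down it reaches from about 0.35 to 0.725 m from the base axis. Payload 6 kg.
Tool frame: the origin (TCP) lies at the very end of the fingers, on their centre line; the grasp point (between the pads) lies 19 mm behind it; z points along the fingers, y is the line along which they close (so a half turn about z gives the same grasp; the last joint's range is limited). The gripper opens to 85 mm and grips with 20 to 120 N. Pads are 22 mm wide; open, the fingers measure 114 mm over their backs; the gripper's body (76 mm by 85 mm) begins 54 mm behind the grasp point. The pads swing forward as they close: fully open they stand 13 mm farther back than shut.
Start: joints at [1.58, 0.04, 0.085, 0, -1.615, -0.334], TCP at [0.191, 0.569, 0.193] pointing down, gripper open.
Joint ranges: [-2.56, 2.56], [-1.29, 2.01], [-1.08, 1.49], [-3.29, 1.98], [-2.81, -0.18], [-2.99, 2.99]. Speed limits (rad/s): [2.57, 2.57, 3.01, 3.14, 3.14, 3.14].

### API

Orientations are given as a unit quaternion [x, y, z, w].
In Python, from plant import r, viewer gives the robot as it stands.
- The arm moves only by the tool drive_tool, never from a script. Its argument "motion" is a list of rows, each an object of numbers: "fingers": the opening, from 0 (shut) to 1 (fully open); "dx", "dy", "dz": the shift along the tool's x, y, z each as a share of 3 cm, from -1 to 1; "wx", "wy", "wz": the turn, a rotation vector about the tool's x, y, z each as a share of 4 degrees, from -1 to 1. A call has 1 to 20 rows; each row shifts and turns the commanded pose from where the row before left it, along the tool's axes as they then stand; what a row does not reach is not made up. A row lasts 1/12 s, in which the tool goes at most 41.7 mm and 7.16 degrees, less where a joint would pass 70% of its speed; a pose out of reach is approached as far as the arm can. A call with a number of a shift or a turn outside -1 to 1 is refused whole. A call with a gripper value outside its range is refused whole. The fingers move at their own pace and stop on an object; the grip force is fixed at half the most. Time passes only in rows, so rows that do not move let the fingers close. It gives the time, the measured TCP pose, the force, the opening and the grip force at its end, in the units of the state.
- r.observe(): the state, without advancing time (a new reading comes with each control period).
- viewer.get_image(name): name is "side" or "top"; returns a dict with "pixels" (384x512x3 uint8, red, green, blue), "mtx" (3x3 intrinsics, pixels), "D" ([k1, k2, p1, p2, k3] as OpenCV has them; the pictures are not rectified), "position" and "rotation" of the camera in the world. Camera axes: x right, y down, z forward; pixel columns grow to the right and rows downward; lengths in m; the calibration is good to about 2 mm. A picture is of the moment at which its call begins. There is no depth.
- r.close_job(): hands the job in; it is judged then, once.
The state is a dict: "clock": time; "qpos": joint angles; "qd": joint speeds; "joint_efforts": joint torques, N m; "tool_pos": TCP position; "ee_rot": TCP orientation; "force": force on the tool from outside, world axes, zero at the start; "ft_torque": the same for the moment, N m; "grip_width": opening from 0.0 (shut) to 1.0 (fully open); "grasp_force": force on a finger pad.
Only numpy, scipy, OpenCV 4.12 (cv2) and the standard library are available. Lean on these libraries where they do the work, as an engineer would, in place of code of your own. Each camera call takes 0.05 s, during which the arm holds its last target. There are 200 camera calls.

### The job

Bank the tips: tip all six coins out of the tip cup into the round hopper of the drop safe and stand the empty cup upright on the worktop again. Then take the safe key from its wooden stand, push it fully home in the keyhole until its collar rests on the lock plate (wiggle it a little where the sticky pins catch), and turn it a quarter turn clockwise to its stop so that the hopper floor swings open and the coins drop into the vault. The lock springs back, so finish while still gripping the key and holding it turned; leave the other things on the worktop where they are.

Things in the scene. Friction and masses are not known exactly. Their poses are not given: they have to be found in the camera images.
- safe: Grey steel drop safe, fixed to the worktop, 170 (x) x 250 (y) x 115 mm high; origin: centre of its underside, z up, front is -x. On top: at y = +55 mm a round steel hopper, at y = -78 mm a square steel lock plate 44 mm wide, top at z = 125 mm, with the keyhole slot.
- hopper_mouth (a point): Centre of the hopper's round mouth (inside diameter 114 mm at z = 156 mm of the safe); the funnel narrows to a 64 mm throat, closed by the flat trap 49 mm below the mouth. Axes as the safe's.
- vault (a point): Point on the vault floor straight below the hopper, 4 mm above the safe's underside; axes as the safe's. The vault's inner walls stand at x = -81 and +81 mm, y = -73 and +66 mm from here.
- keyhole (a point): Centre of the keyhole mouth in the top face of the lock plate, axes as the safe's. The slot runs along the safe's x: 20.5 x 6.5 mm, with a 2.5 mm bevel, 16 mm through the plate; below it the lock cylinder's slot of the same size, in its ends two sticky sprung pins, 26 and 37 mm below the mouth: a straight push can take 20 N, small wiggles free them.
- cylinder (a joint): Turn of the lock cylinder in rad: 0 = rest, slot in line with the keyhole; grows clockwise seen from above to a stop at 1.5. A spring (0.07 to 0.17 N m) turns it back when let go. It turns only with the key fully home, lagging the key by up to 0.15 rad of play; a turned key cannot be pulled out.
- trap (a joint): Opening of the hopper's floor in rad, 0 = shut; the lock cylinder swings it down, 0.75 rad per rad of the cylinder.
- key_stand: Fixed dark wooden block 60 (x) x 96 (y) x 52 mm high with two upright slots along its x, at y = -22 mm (the key stands in it) and y = +22 mm (empty); origin: centre of its underside, z up.
- key: Double-bit safe key, standing bit down in the stand, 0.06 kg; origin: centre of the underside of its 16 mm round collar, z up along the shank towards the head. Below the origin a 5 mm shank, from z = -21 to -44 mm a flat bit 18 (x) x 4 (y) mm with rounded end; alike after a half turn. Above it the black head.
- key_head (a point): Middle of the key's flat black plastic head, 33 mm above the key's origin; the head is 32 (key's x) x 9 (key's y) x 30 mm high: grip it across its 9 mm.
- tip_cup: White espresso cup, the one with coins in it, 52 mm high, 0.11 kg; outside diameter 59 mm at the rim and about 42 mm at the foot. Origin on the worktop under it, z up; the cup's axis stands at y = +11.5 mm, the handle points to -y and reaches y = -41 mm. Inner floor at z = 8 mm.
- cup_mouth (a point): Centre of the tip cup's mouth, at rim height (52 mm), on the cup's axis.
- coin_0: Coin 21 mm across and 3 mm thick, brass rim and steel middle, 10 g; origin: centre of one face, z its axis. Starts in the tip cup, as do the other five.
- coin_1: Coin like coin_0.
- coin_2: Coin like coin_0.
- coin_3: Coin like coin_0.
- coin_4: Coin like coin_0.
- coin_5: Coin like coin_0.
- tamper: Bystander: coffee tamper with a wooden handle, 58 mm wide, 96 mm high; origin under its centre.
- sugar_shaker: Bystander: glass sugar shaker, 69 mm wide, 158 mm high; origin under its centre.
- milk_jug: Bystander: steel milk jug, 101 x 70 x 90 mm; origin under its centre.
- spare_cup: Bystander: empty espresso cup of the same kind as the tip cup; origin on the worktop under it.
Mind the look-alikes: they are no part of the job. What is meant by the key is not yellow, and is the larger of those in its own colour.

How it is judged:
On the way, in this order (a step that is already met when the one before it is completed fails the run):
1. all six coins lie in the hopper, on its closed floor (horizontal distance between each of coin_0, coin_1, coin_2, coin_3, coin_4, coin_5 and hopper_mouth below 0.06 m and z of coin_0 in the frame of hopper_mouth between -0.06 and 0 m and z of coin_1 in the frame of hopper_mouth between -0.06 and 0 m and z of coin_2 in the frame of hopper_mouth between -0.06 and 0 m and z of coin_3 in the frame of hopper_mouth between -0.06 and 0 m and z of coin_4 in the frame of hopper_mouth between -0.06 and 0 m and z of coin_5 in the frame of hopper_mouth between -0.06 and 0 m and value of joint trap below 0.15 rad), for 0.2 s.
2. the key is fully home in the keyhole, not yet turned, the coins still in the hopper and the cup standing upright on the worktop (horizontal distance between key and keyhole below 0.004 m and z of key in the frame of keyhole below 0.003 m and angle between key's own z axis and vertical below 0.12 rad and angle between tip_cup's own z axis and vertical below 0.15 rad and height (world z) of tip_cup below 0.008 m and contact force between the fingers and tip_cup below 0.1 N and horizontal distance between each of coin_0, coin_1, coin_2, coin_3, coin_4, coin_5 and hopper_mouth below 0.06 m and z of coin_0 in the frame of hopper_mouth between -0.06 and 0 m and z of coin_1 in the frame of hopper_mouth between -0.06 and 0 m and z of coin_2 in the frame of hopper_mouth between -0.06 and 0 m and z of coin_3 in the frame of hopper_mouth between -0.06 and 0 m and z of coin_4 in the frame of hopper_mouth between -0.06 and 0 m and z of coin_5 in the frame of hopper_mouth between -0.06 and 0 m and value of joint cylinder below 0.3 rad), for 0.1 s.
At the end, for the whole second after the job is handed in: lock turned at least 1.3 of 1.5 rad, key home (collar within 3 mm of the lock plate, 4 mm of centre, upright within 0.12 rad) and still gripped; all six coins in the vault (between its walls, below the trap); tip cup let go, upright within 0.15 rad on the worktop (value of joint cylinder above 1.3 rad and contact force between the fingers and key above 2 N and x of coin_0 in the frame of vault between -0.082 and 0.082 m and y of coin_0 in the frame of vault between -0.073 and 0.067 m and z of each of coin_0, coin_1, coin_2, coin_3, coin_4, coin_5 in the frame of vault below 0.085 m and x of coin_1 in the frame of vault between -0.082 and 0.082 m and y of coin_1 in the frame of vault between -0.073 and 0.067 m and x of coin_2 in the frame of vault between -0.082 and 0.082 m and y of coin_2 in the frame of vault between -0.073 and 0.067 m and x of coin_3 in the frame of vault between -0.082 and 0.082 m and y of coin_3 in the frame of vault between -0.073 and 0.067 m and x of coin_4 in the frame of vault between -0.082 and 0.082 m and y of coin_4 in the frame of vault between -0.073 and 0.067 m and x of coin_5 in the frame of vault between -0.082 and 0.082 m and y of coin_5 in the frame of vault between -0.073 and 0.067 m and horizontal distance between key and keyhole below 0.004 m and z of key in the frame of keyhole below 0.003 m and angle between key's own z axis and vertical below 0.12 rad and angle between tip_cup's own z axis and vertical below 0.15 rad and height (world z) of tip_cup below 0.008 m and contact force between the fingers and tip_cup below 0.1 N); the arm keeps its last pose, push and grip.
It fails at once if the wooden-handled coffee tamper is moved or knocked over (distance of tamper from where it was at the start of the episode above 0.03 m or angle between tamper's own z axis and vertical above 0.35 rad).
It fails at once if the glass sugar shaker is moved or knocked over (distance of sugar_shaker from where it was at the start of the episode above 0.03 m or angle between sugar_shaker's own z axis and vertical above 0.35 rad).
It fails at once if the steel milk jug is moved or knocked over (distance of milk_jug from where it was at the start of the episode above 0.03 m or angle between milk_jug's own z axis and vertical above 0.35 rad).
It fails at once if the empty espresso cup is moved or knocked over (distance of spare_cup from where it was at the start of the episode above 0.03 m or angle between spare_cup's own z axis and vertical above 0.35 rad).
It also fails if it takes over 72 s, if anything falls off the work surface, if the arm or the gripper's body presses on something with over 40 N, if the wrist force passes 120 N, or if a joint passes its speed limit or range.

## Working session

There is one attempt and no reset: what is moved stays moved. The work goes in short steps, Python scripts to look and compute and a tool call to move; the robot and the scene stay as the last step left them, time stands still between calls to the robot, and variables do not carry over. Pictures are saved under pics/ and viewed, at most 12 in all, crops included, and the job is handed in when it is done.

Besides the shell and the picture viewer there is one more tool, called after "Request:" in YAML: its name, and indented under it one key for each argument. drive_tool: Moves the arm, as the interface text tells. Shift numbers are shares of 3 cm and turn numbers shares of 4 degrees, none past 1 either way. Its arguments: {"type":"object","properties":{"motion":{"type":"array","items":{"type":"object","properties":{"fingers":{"type":"number"},"dx":{"type":"number","minimum":-1,"maximum":1},"dy":{"type":"number","minimum":-1,"maximum":1},"dz":{"type":"number","minimum":-1,"maximum":1},"wx":{"type":"number","minimum":-1,"maximum":1},"wy":{"type":"number","minimum":-1,"maximum":1},"wz":{"type":"number","minimum":-1,"maximum":1}}}}},"required":["motion"]}

```bash
ls; mkdir -p pics
cat > h.py <<'E'
import numpy as np, cv2
from plant import r, viewer
from scipy.spatial.transform import Rotation as R
def img(n, save=None):
    d=viewer.get_image(n)
    if save: cv2.imwrite('pics/'+save+'.png', cv2.cvtColor(d['pixels'],cv2.COLOR_RGB2BGR))
    return d
def rot(d):
    a=np.array(d['rotation'],float)
    return a if a.shape==(3,3) else R.from_quat(a).as_matrix()
def ray(d,uv):
    p=cv2.undistortPoints(np.array([[uv]],float),np.array(d['mtx'],float),np.array(d['D'],float))[0,0]
    v=rot(d)@np.array([p[0],p[1],1]); return np.array(d['position'],float),v/np.linalg.norm(v)
def onz(d,uv,z):
    o,v=ray(d,uv); return o+v*(z-o[2])/v[2]
def tri(d1,u1,d2,u2):
    o1,a=ray(d1,u1);o2,b=ray(d2,u2)
    t=np.linalg.lstsq(np.stack([a,-b],1),o2-o1,rcond=None)[0]
    p,q=o1+a*t[0],o2+b*t[1]; return (p+q)/2,np.linalg.norm(p-q)
def proj(d,P):
    M=rot(d).T; t=-M@np.array(d['position'],float)
    return cv2.projectPoints(np.array(P,float).reshape(-1,1,3),cv2.Rodrigues(M)[0],t,np.array(d['mtx'],float),np.array(d['D'],float))[0][:,0]
E
python3 - <<'E'
from h import *
for n in('top','side'):
    d=img(n,n+'0'); print(n,d['position'],np.round(rot(d),3).tolist(),np.array(d['mtx']).tolist())
    cv2.imwrite(f'pics/{n}0b.png',cv2.resize(cv2.imread(f'pics/{n}0.png'),(800,600),interpolation=cv2.INTER_CUBIC))
o=r.observe();print(o)
E
```

```text
pics
top [ 0.35971029 -0.0265735   1.59735621] [[0.008, -0.989, 0.149], [-1.0, -0.005, 0.023], [-0.022, -0.149, -0.989]] [[496.6127170665641, 0.0, 247.77085279867433], [0.0, 496.6127170665641, 183.20925529906762], [0.0, 0.0, 1.0]]
side [ 1.09803443 -0.78492623  0.59292257] [[0.851, 0.221, -0.477], [0.525, -0.376, 0.763], [-0.011, -0.9, -0.436]] [[371.4374444123394, 0.0, 255.74247435886593], [0.0, 371.4374444123394, 192.2072253243739], [0.0, 0.0, 1.0]]
{'clock': 0.1, 'qpos': array([ 1.57971112e+00,  4.07698922e-02,  8.39171284e-02, -4.02417551e-04,
       -1.61549673e+00, -3.33668141e-01]), 'qd': array([ 0.00045682, -0.0021864 ,  0.00042151,  0.00168924,  0.00027641,
       -0.00127405]), 'joint_efforts': array([-5.49492470e-03, -3.69341147e+01,  3.48284662e+01,  6.95199564e+00,
       -4.61274423e-03, -2.00762351e-06]), 'tool_pos': array([0.19128643, 0.56831946, 0.19217319]), 'ee_rot': array([ 9.86846958e-01, -1.61655303e-01, -6.57003825e-05,  7.99482430e-04]), 'force': array([-0.70066019, -0.32607237, -0.61984744]), 'ft_torque': array([-0.06344688,  0.03612431,  0.03125392]), 'grasp_force': 0.0, 'grip_width': 0.9992835579445395}
```

View pics/top0b.png

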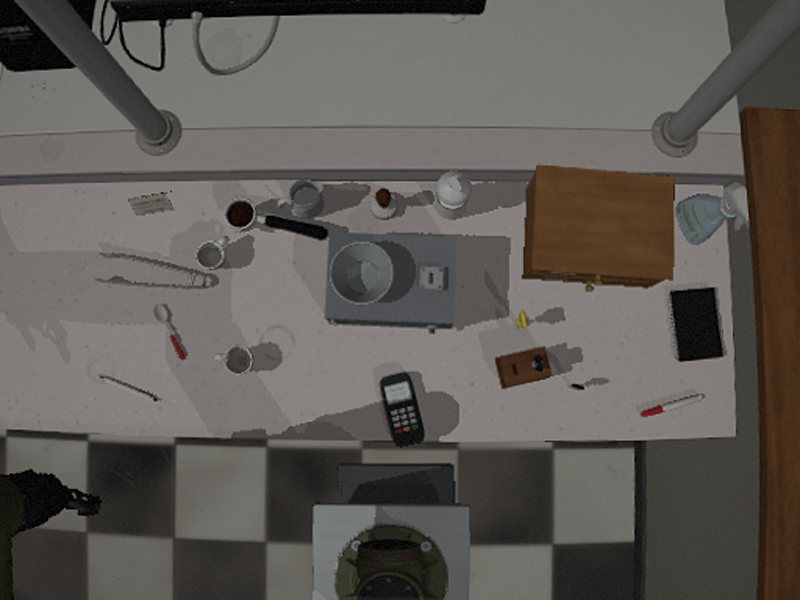

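View pics/side0b.png

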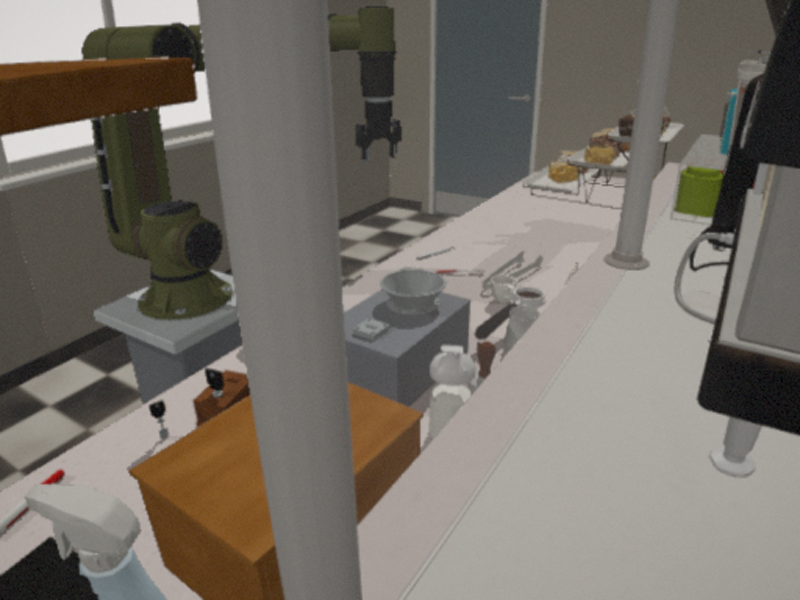

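Top view (800x600 scale): safe at (390,280) with the hopper at (362,272) and lock plate at (432,278), stand at (523,367) with the black key at (538,363), and cups at (210,255) and (238,358). The side view shows the black key head in the stand at (213,378) and a smaller black key at (157,408). Next I zoom in on the cups and the stand.

Run:
```python
import cv2,numpy as np
t=cv2.imread('pics/top0.png')
def c(x0,y0,w,h,s): return cv2.resize(t[y0:y0+h,x0:x0+w],(w*s,h*s),interpolation=cv2.INTER_CUBIC)
a=c(110,140,80,110,5)   #400x550
b=c(310,195,80,60,5) #400x300
d=c(255,150,50,50,5); d2=np.zeros((250,400,3),np.uint8); d2[:,:250]=d
cv2.imwrite('pics/z1.png',np.clip(np.hstack([a,np.vstack([b,d2])])*1.5,0,255).astype(np.uint8))
```

```text
(no output)
```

View pics/z1.png

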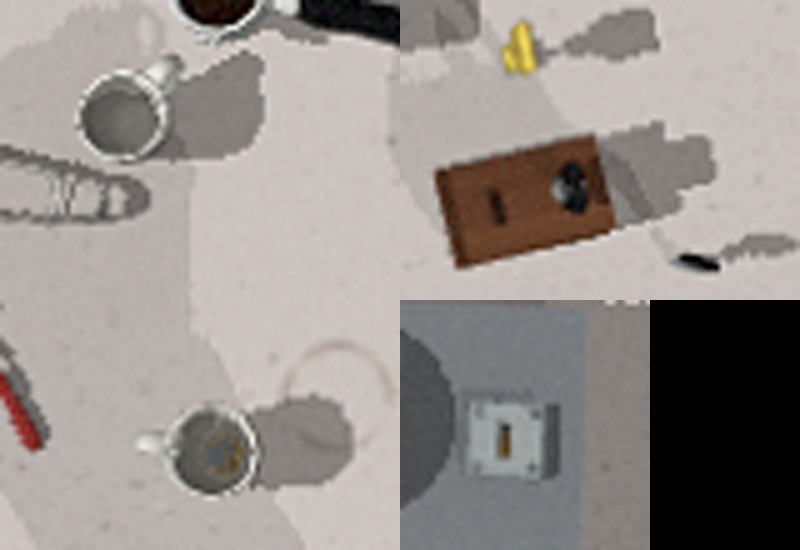

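The lower cup holds the coins: its rim centre is at about pixel (152.6,230.4) and the handle points image-left. The stand corners, key head (344,232) and keyhole (276,178) are all clear.

```bash
cat > m.py <<'E'
from h import *
d=img('top'); s=img('side')
def cr(x,y,ox,oy,cx=0,cy=0): return (( x-cx)/5+ox-0.4,(y-cy)/5+oy-0.4)
P=lambda *a:np.round(a[0],4)
print('cupmouth',P(onz(d,cr(213,452,110,140),.052)),'handle end',P(onz(d,cr(143,443,110,140),.03)))
print('spare',P(onz(d,cr(123,115,110,140),.052)))
st=[P(onz(d,cr(x,y,310,195,400),.052)) for x,y in((435,172),(595,135),(617,230),(460,267))]
print('stand',st,np.mean(st,0)); a=np.array(st)
print('edge y',a[0]-a[1],a[3]-a[2],'edge x',a[0]-a[3],a[1]-a[2])
print('slot',P(onz(d,cr(496,207,310,195,400),.052)))
print('keyhead top',P(onz(d,cr(572,186,310,195,400),.1)))
print('keyhole',P(onz(d,cr(505,440,255,150,400,300),.125)))
# lock plate mask
h=cv2.cvtColor(d['pixels'],cv2.COLOR_RGB2HSV)
g=d['pixels'].min(2); m=(g[165:195,262:295]>125).astype(np.uint8); c=max(cv2.findContours(m,0,2)[0],key=cv2.contourArea)
rc=cv2.minAreaRect(c); print('plate',rc,P(onz(d,np.array(rc[0])+[262,165],.125)))
# key head triangulate
hp=s['pixels'][225:262,125:150]; m=(hp.max(2)<45); ys,xs=np.nonzero(m); print('side head',xs.mean()+125,ys.mean()+225,m.sum())
hp=d['pixels'][215:245,330:360]; m=(hp.max(2)<40); ys,xs=np.nonzero(m); tc=(xs.mean()+330,ys.mean()+215); print('top head',tc,m.sum())
print(tri(d,tc,s,(136,242)))
# safe top corners for yaw: safe grey; hopper circle
for n,u in(('safeTL',(328,236)),('safeTR',(456,234)),('BL',(326,322)),('BR',(455,326))):
    print(n,P(onz(d,np.array(u)*.64,.115)))
print('hopper',P(onz(d,(362*.64,272*.64),.156)))
E
python3 m.py
```

```text
cupmouth [0.4425 0.3085 0.052 ] handle end [0.4487 0.3592 0.03  ]
spare [0.6581 0.3753 0.052 ]
stand [array([ 0.4497, -0.2065,  0.052 ]), array([ 0.4729, -0.3074,  0.052 ]), array([ 0.4135, -0.3205,  0.052 ]), array([ 0.3907, -0.2217,  0.052 ])] [ 0.4317   -0.264025  0.052   ]
edge y [-0.0232  0.1009  0.    ] [-0.0228  0.0988  0.    ] edge x [0.059  0.0152 0.    ] [0.0594 0.0131 0.    ]
slot [ 0.4279 -0.2445  0.052 ]
keyhead top [ 0.4384 -0.2842  0.1   ]
keyhole [ 0.5992 -0.0761  0.125 ]Traceback (most recent call last):
  File "m.py", line 15, in <module>
    g=d['pixels'].min(2); m=(g[165:195,262:295]>125).astype(np.uint8); c=max(cv2.findContours(m,0,2)[0],key=cv2.contourArea)
                                                                         ~~~^^^^^^^^^^^^^^^^^^^^^^^^^^^^^^^^^^^^^^^^^^^^^^^^
ValueError: max() iterable argument is empty
```

```bash
sed -i 's/>125)/>0.8*g[165:195,262:295].max())/; s/max(2)<45/max(2)<45/' m.py; python3 m.py | tail -12
python3 - <<'E'
from h import *
d=img('top');s=img('side')
print(proj(d,[[.4367,-.2854,.1]]),proj(s,[[.4367,-.2854,.085],[.599,-.076,.125],[.44,.31,.05]]))
print(np.round(R.from_quat(r.observe()['ee_rot']).as_matrix(),3))
E
```

```text
slot [ 0.4279 -0.2445  0.052 ]
keyhead top [ 0.4384 -0.2842  0.1   ]
keyhole [ 0.5992 -0.0761  0.125 ]
plate ((13.5, 13.0), (14.0, 13.0), 90.0) [ 0.598  -0.0758  0.125 ]
side head 137.2872340425532 242.86170212765958 94
top head (np.float64(343.46), np.float64(232.14)) 50
(array([ 0.43639985, -0.28744082,  0.08415368]), np.float64(0.005773879621138379))
safeTL [0.6823 0.1242 0.115 ]
safeTR [ 0.6872 -0.1262  0.115 ]
BL [0.5131 0.1247 0.115 ]
BR [ 0.5068 -0.1233  0.115 ]
hopper [0.6041 0.0542 0.156 ]
[[344.41551942 232.37596644]] [[137.82870515 241.26206273]
 [237.87066105 208.75773555]
 [261.34872067 173.68702279]]
[[ 0.948 -0.319 -0.   ]
 [-0.319 -0.948 -0.   ]
 [ 0.     0.    -1.   ]]
```

```bash
cat >> h.py <<'E'
def st():
    o=r.observe(); print('t',round(o['clock'],2),'tcp',np.round(o['tool_pos'],4),'q',np.round(o['qpos'],2),'F',np.round(o['force'],1),'grip',round(o['grip_width'],3),round(o['grasp_force'],1))
    return o
def go(p=None,z=None,y=None,grasp=False):
    """shares (tool axes, current) to TCP p; turn shares to tool z dir & tool y dir"""
    o=st(); M=R.from_quat(o['ee_rot']).as_matrix()
    print('tool z',np.round(M[:,2],3),'tool y',np.round(M[:,1],3))
    if z is not None:
        z=np.array(z,float);z/=np.linalg.norm(z); y=np.array(y,float); y-=z*(y@z); y/=np.linalg.norm(y)
        T=np.stack([np.cross(y,z),y,z],1)
        print('turn shares',np.round(R.from_matrix(M.T@T).as_rotvec(degrees=True)/4,2))
        if p is not None: print('shift shares after turn',np.round(T.T@(np.array(p)-o['tool_pos'])/.03,2))
    if p is not None: print('shift shares now',np.round(M.T@(np.array(p)-o['tool_pos'])/.03,2))
E
sed -i 's/^    """.*$//' h.py
```

Request:
drive_tool:
  motion:
    - {"wz":1,"fingers":1}
    - {"wz":1}
    - {"wz":1}
    - {"wz":1}
    - {"wz":1}
    - {"wz":1}
    - {"wz":1}
    - {"wz":1}
    - {"wz":1}
    - {"wz":1}
    - {"wz":1}
    - {"wz":1}
    - {"wz":1}
    - {"wz":1}
    - {"wz":1}
    - {"wz":1}
    - {"wz":1}
    - {"wz":1}
    - {"wz":1}
    - {"wz":0.6}

```text
validation failed for argument at $.mo...
```

Run:
```python
from h import *
a=np.radians(83);f=np.radians(50)
dz=np.array([np.cos(a)*np.sin(f),np.sin(a)*np.sin(f),-np.cos(f)]); y=[-np.sin(a),np.cos(a),0]
g=np.array([.4425,.3085,.032]); p=g+.019*dz
print(p, 'pre',p-.1*dz)
go(p-.1*dz,dz,y)
```

```text
[0.44427379 0.32294635 0.01978704] pre [0.43493806 0.24691291 0.0840658 ]
t 0.4 tcp [0.1914 0.5686 0.1929] q [ 1.58  0.04  0.08 -0.   -1.62 -0.33] F [-0.2  1.1 -0.5] grip 1.005 0.0
tool z [-0. -0. -1.] tool y [-0.319 -0.948  0.   ]
turn shares [  8.52 -10.44  18.26]
shift shares after turn [ 8.98 -9.36 -5.06]
shift shares now [11.11  7.57  3.63]
```

Request:
drive_tool:
  motion:
    - {"dx":0,"dy":0,"dz":0,"wx":0,"wy":0,"wz":1,"fingers":1}
    - {"dx":0,"dy":0,"dz":0,"wx":0,"wy":0,"wz":1,"fingers":1}

```text
clock: 0.57
tool_pos: [0.1914, 0.5686, 0.193]
ee_rot: [0.973, -0.232, -0.0, 0.0]
force: [0.0, -0.0, -0.1]
grip_width: 1.0
grasp_force: 0.0
```

Request:
drive_tool:
  motion:
    - {"wz":1,"fingers":1}
    - {"wz":1,"fingers":1}
    - {"wz":1,"fingers":1}
    - {"wz":1,"fingers":1}
    - {"wz":1,"fingers":1}
    - {"wz":1,"fingers":1}
    - {"wz":1,"fingers":1}
    - {"wz":1,"fingers":1}
    - {"wz":1,"fingers":1}
    - {"wz":1,"fingers":1}
    - {"wz":1,"fingers":1}
    - {"wz":1,"fingers":1}
    - {"wz":1,"fingers":1}
    - {"wz":1,"fingers":1}
    - {"wz":1,"fingers":1}
    - {"wz":1,"fingers":1}
    - {"wz":1,"fingers":1}
    - {"wz":0.6,"fingers":1}

```text
validation failed for argument at $.mo...
```

Request:
drive_tool:
  motion:
    - {"dx":0,"dy":0,"dz":0,"wx":0,"wy":0,"wz":1,"fingers":1}
    - {"dx":0,"dy":0,"dz":0,"wx":0,"wy":0,"wz":1,"fingers":1}
    - {"dx":0,"dy":0,"dz":0,"wx":0,"wy":0,"wz":1,"fingers":1}
    - {"dx":0,"dy":0,"dz":0,"wx":0,"wy":0,"wz":1,"fingers":1}
    - {"dx":0,"dy":0,"dz":0,"wx":0,"wy":0,"wz":1,"fingers":1}
    - {"dx":0,"dy":0,"dz":0,"wx":0,"wy":0,"wz":1,"fingers":1}
    - {"dx":0,"dy":0,"dz":0,"wx":0,"wy":0,"wz":1,"fingers":1}
    - {"dx":0,"dy":0,"dz":0,"wx":0,"wy":0,"wz":1,"fingers":1}
    - {"dx":0,"dy":0,"dz":0,"wx":0,"wy":0,"wz":1,"fingers":1}
    - {"dx":0,"dy":0,"dz":0,"wx":0,"wy":0,"wz":1,"fingers":1}
    - {"dx":0,"dy":0,"dz":0,"wx":0,"wy":0,"wz":1,"fingers":1}
    - {"dx":0,"dy":0,"dz":0,"wx":0,"wy":0,"wz":1,"fingers":1}
    - {"dx":0,"dy":0,"dz":0,"wx":0,"wy":0,"wz":1,"fingers":1}
    - {"dx":0,"dy":0,"dz":0,"wx":0,"wy":0,"wz":1,"fingers":1}
    - {"dx":0,"dy":0,"dz":0,"wx":0,"wy":0,"wz":1,"fingers":1}
    - {"dx":0,"dy":0,"dz":0,"wx":0,"wy":0,"wz":1,"fingers":1}
    - {"dx":0,"dy":0,"dz":0,"wx":0,"wy":0,"wz":1,"fingers":1}
    - {"dx":0,"dy":0,"dz":0,"wx":0,"wy":0,"wz":0.6,"fingers":1}

```text
clock: 2.07
tool_pos: [0.1914, 0.5686, 0.193]
ee_rot: [-0.661, 0.75, -0.0, -0.0]
force: [-0.0, -0.6, -0.2]
grip_width: 1.002
grasp_force: 0.0
```

```bash
cat > c.py <<'E'
from h import *
a=np.radians(83);f=np.radians(50)
dz=np.array([np.cos(a)*np.sin(f),np.sin(a)*np.sin(f),-np.cos(f)]); y=[-np.sin(a),np.cos(a),0]
g=np.array([.4425,.3085,.032]); p=g+.019*dz
go(p-.1*dz,dz,y)
E
python3 c.py
```

```text
t 2.07 tcp [0.1914 0.5686 0.193 ] q [ 1.58  0.04  0.08 -0.   -1.62 -1.71] F [-0.  -0.6 -0.2] grip 1.002 0.0
tool z [-0. -0. -1.] tool y [-0.992  0.126  0.   ]
turn shares [ -0.02 -12.5   -0.05]
shift shares after turn [ 8.99 -9.36 -5.06]
shift shares now [ 9.62 -9.4   3.63]
```

Request:
drive_tool:
  motion:
    - {"dx":0.6,"dy":-0.6,"dz":0,"wx":0,"wy":0,"wz":0,"fingers":1}
    - {"dx":0.6,"dy":-0.6,"dz":0,"wx":0,"wy":0,"wz":0,"fingers":1}
    - {"dx":0.6,"dy":-0.6,"dz":0,"wx":0,"wy":0,"wz":0,"fingers":1}
    - {"dx":0.6,"dy":-0.6,"dz":0,"wx":0,"wy":0,"wz":0,"fingers":1}
    - {"dx":0.6,"dy":-0.6,"dz":0,"wx":0,"wy":0,"wz":0,"fingers":1}
    - {"dx":0.6,"dy":-0.6,"dz":0,"wx":0,"wy":0,"wz":0,"fingers":1}
    - {"dx":0.6,"dy":-0.6,"dz":0,"wx":0,"wy":0,"wz":0,"fingers":1}
    - {"dx":0.6,"dy":-0.6,"dz":0,"wx":0,"wy":0,"wz":0,"fingers":1}
    - {"dx":0.6,"dy":-0.6,"dz":0,"wx":0,"wy":0,"wz":0,"fingers":1}
    - {"dx":0.6,"dy":-0.6,"dz":0,"wx":0,"wy":0,"wz":0,"fingers":1}
    - {"dx":0.6,"dy":-0.6,"dz":0,"wx":0,"wy":0,"wz":0,"fingers":1}
    - {"dx":0.6,"dy":-0.6,"dz":0,"wx":0,"wy":0,"wz":0,"fingers":1}
    - {"dx":0.6,"dy":-0.6,"dz":0,"wx":0,"wy":0,"wz":0,"fingers":1}
    - {"dx":0.6,"dy":-0.6,"dz":0,"wx":0,"wy":0,"wz":0,"fingers":1}
    - {"dx":0.6,"dy":-0.6,"dz":0,"wx":0,"wy":0,"wz":0,"fingers":1}
    - {"dx":0.6,"dy":-0.4,"dz":0,"wx":0,"wy":0,"wz":0,"fingers":1}

```text
clock: 3.4
tool_pos: [0.4371, 0.2471, 0.193]
ee_rot: [-0.662, 0.749, -0.0, -0.0]
force: [0.4, 0.8, -0.5]
grip_width: 0.998
grasp_force: 0.0
```

Request:
drive_tool:
  motion:
    - {"dx":0,"dy":0,"dz":0,"wx":0,"wy":-1,"wz":0,"fingers":1}
    - {"dx":0,"dy":0,"dz":0,"wx":0,"wy":-1,"wz":0,"fingers":1}
    - {"dx":0,"dy":0,"dz":0,"wx":0,"wy":-1,"wz":0,"fingers":1}
    - {"dx":0,"dy":0,"dz":0,"wx":0,"wy":-1,"wz":0,"fingers":1}
    - {"dx":0,"dy":0,"dz":0,"wx":0,"wy":-1,"wz":0,"fingers":1}
    - {"dx":0,"dy":0,"dz":0,"wx":0,"wy":-1,"wz":0,"fingers":1}
    - {"dx":0,"dy":0,"dz":0,"wx":0,"wy":-1,"wz":0,"fingers":1}
    - {"dx":0,"dy":0,"dz":0,"wx":0,"wy":-1,"wz":0,"fingers":1}
    - {"dx":0,"dy":0,"dz":0,"wx":0,"wy":-1,"wz":0,"fingers":1}
    - {"dx":0,"dy":0,"dz":0,"wx":0,"wy":-1,"wz":0,"fingers":1}
    - {"dx":0,"dy":0,"dz":0,"wx":0,"wy":-1,"wz":0,"fingers":1}
    - {"dx":0,"dy":0,"dz":0,"wx":0,"wy":-1,"wz":0,"fingers":1}
    - {"dx":0,"dy":0,"dz":0,"wx":0,"wy":-0.5,"wz":0,"fingers":1}

```text
clock: 4.48
tool_pos: [0.4362, 0.2477, 0.1928]
ee_rot: [-0.599, 0.679, 0.281, 0.318]
force: [0.5, -0.3, 0.2]
grip_width: 1.004
grasp_force: 0.0
```

```bash
python3 c.py
```

```text
t 4.48 tcp [0.4362 0.2477 0.1928] q [ 0.22 -0.48 -0.35 -0.82 -1.4  -0.33] F [ 0.5 -0.3  0.2] grip 1.004 0.0
tool z [ 0.095  0.763 -0.64 ] tool y [-0.992  0.124  0.   ]
turn shares [-0.02  0.05 -0.02]
shift shares after turn [2.8  0.04 2.31]
shift shares now [2.81 0.04 2.3 ]
```

Request:
drive_tool:
  motion:
    - {"dx":0.7,"dy":0,"dz":0.6,"wx":0,"wy":0,"wz":0,"fingers":1}
    - {"dx":0.7,"dy":0,"dz":0.6,"wx":0,"wy":0,"wz":0,"fingers":1}
    - {"dx":0.7,"dy":0,"dz":0.6,"wx":0,"wy":0,"wz":0,"fingers":1}
    - {"dx":0.7,"dy":0,"dz":0.5,"wx":0,"wy":0,"wz":0,"fingers":1}
    - {"dx":0,"dy":0,"dz":0.3,"wx":0,"wy":0,"wz":0,"fingers":1}
    - {"dx":0,"dy":0,"dz":0.5,"wx":0,"wy":0,"wz":0,"fingers":1}

```text
clock: 4.98
tool_pos: [0.4387, 0.265, 0.0685]
ee_rot: [-0.6, 0.68, 0.28, 0.316]
force: [0.8, 0.3, 0.4]
grip_width: 1.004
grasp_force: 0.0
```

Run:
```python
from h import *
d=img('top'); st()
t=cv2.cvtColor(d['pixels'],cv2.COLOR_RGB2BGR)
# fresh cup contour refine: whitish rim
c=cv2.resize(t[200:270,110:210],(800,560),interpolation=cv2.INTER_CUBIC)
cv2.imwrite('pics/z2.png',np.clip(c*1.4,0,255).astype(np.uint8))
```

```text
t 5.03 tcp [0.4379 0.2671 0.0673] q [ 0.26 -0.38 -0.49 -0.87 -1.21 -0.16] F [-1.7  3.5 -1.7] grip 1.001 0.0
```

View pics/z2.png

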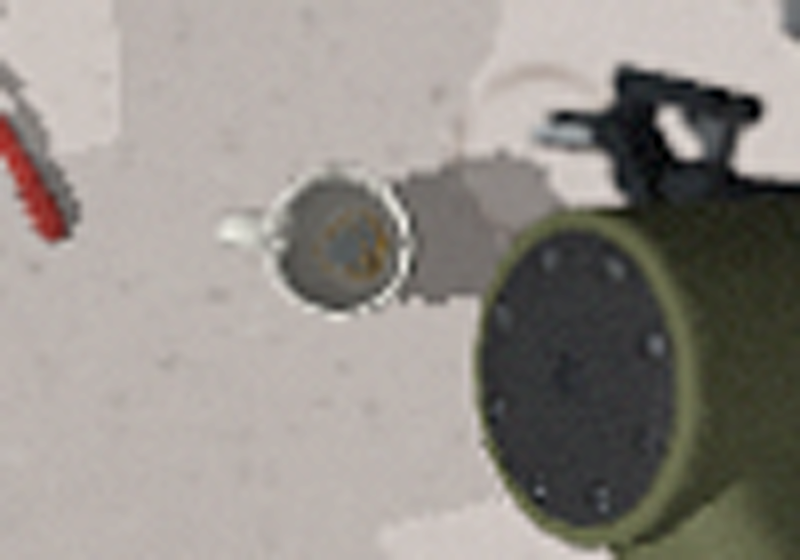

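The picture shows the cup at crop (338,240) with six coins, the handle to the left, and one open fingertip at (545,130). The approach is in line, so I go in.

```bash
sed -i 's/go(p-.1\*dz,dz,y)/go(p,dz,y)/' c.py; python3 c.py
```

```text
t 5.03 tcp [0.4379 0.2671 0.0673] q [ 0.26 -0.38 -0.49 -0.87 -1.21 -0.16] F [-1.7  3.5 -1.7] grip 1.001 0.0
tool z [ 0.092  0.761 -0.642] tool y [-0.992  0.123  0.003]
turn shares [ 0.01  0.01 -0.04]
shift shares after turn [0.01 0.02 2.45]
shift shares now [0.01 0.01 2.45]
```

Request:
drive_tool:
  motion:
    - {"dx":0,"dy":0,"dz":0.6,"wx":0,"wy":0,"wz":0,"fingers":1}
    - {"dx":0,"dy":0,"dz":0.7,"wx":0,"wy":0,"wz":0,"fingers":1}
    - {"dx":0,"dy":0,"dz":0.7,"wx":0,"wy":0,"wz":0,"fingers":1}
    - {"dx":0,"dy":0,"dz":0.45,"wx":0,"wy":0,"wz":0,"fingers":1}
    - {"dx":0,"dy":0,"dz":0,"wx":0,"wy":0,"wz":0,"fingers":1}
    - {"dx":0,"dy":0,"dz":0,"wx":0,"wy":0,"wz":0,"fingers":0}
    - {"dx":0,"dy":0,"dz":0,"wx":0,"wy":0,"wz":0,"fingers":0}
    - {"dx":0,"dy":0,"dz":0,"wx":0,"wy":0,"wz":0,"fingers":0}
    - {"dx":0,"dy":0,"dz":0,"wx":0,"wy":0,"wz":0,"fingers":0}
    - {"dx":0,"dy":0,"dz":0,"wx":0,"wy":0,"wz":0,"fingers":0}

```text
clock: 5.87
tool_pos: [0.4472, 0.3213, 0.0253]
ee_rot: [-0.601, 0.678, 0.279, 0.319]
force: [0.7, -2.8, 7.6]
grip_width: 0.302
grasp_force: 2.9
```

```bash
python3 c.py
```

```text
t 5.87 tcp [0.4472 0.3213 0.0253] q [ 0.38 -0.29 -0.5  -0.89 -1.05 -0.16] F [ 0.7 -2.8  7.6] grip 0.302 2.9
tool z [ 0.097  0.761 -0.641] tool y [-0.992  0.123 -0.005]
turn shares [-0.05  0.03  0.05]
shift shares after turn [0.11 0.1  0.15]
shift shares now [0.11 0.1  0.15]
```

Run:
```python
from h import *
d=img('top');s=img('side'); st()
f=lambda d:cv2.cvtColor(d['pixels'],cv2.COLOR_RGB2BGR)
a=cv2.resize(f(d)[195:265,105:195],(720,560)[::1],interpolation=cv2.INTER_CUBIC)[:, :400]
u=proj(s,[[.4425,.3085,.03]])[0].astype(int);print(u)
b=cv2.resize(f(s)[u[1]-35:u[1]+35,u[0]-25:u[0]+25],(400,560),interpolation=cv2.INTER_CUBIC)
cv2.imwrite('pics/z3.png',np.clip(np.hstack([a,b])*1.4,0,255).astype(np.uint8))
```

```text
t 5.97 tcp [0.4468 0.3211 0.0243] q [ 0.38 -0.29 -0.51 -0.89 -1.05 -0.16] F [-0.4 -1.6  2.3] grip 0.116 1.6
[261 178]
```

View pics/z3.png

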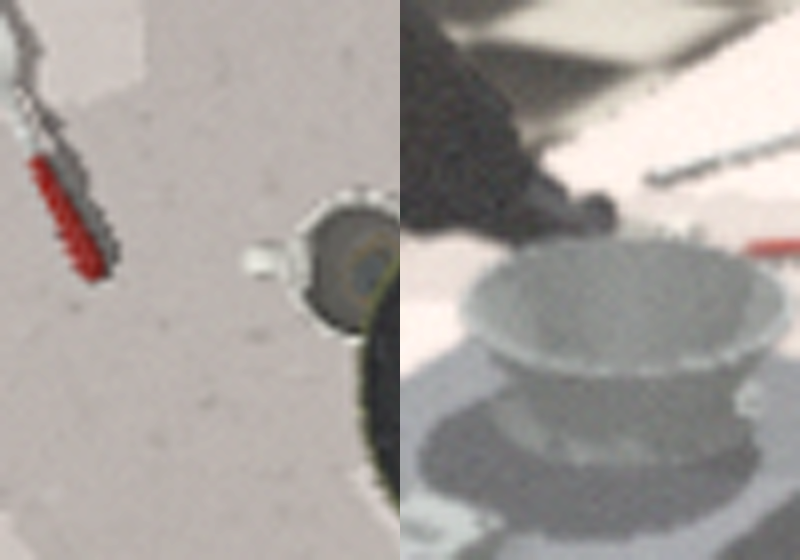

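Run:
```python
from h import *
d=img('top');s=img('side'); st()
print('fingertip z2',onz(d,(178,216),.08))
print('side proj handle end', proj(s,[[.4487,.3592,.03],[.455,.36,.055]]),'rim far', proj(s,[[.4425,.338,.052],[.4425,.2785,.052]]))
print('cup now z=.052',onz(d,(150.6,227.8),.052),'z=.075',onz(d,(150.6,227.8),.075))
cv2.imwrite('pics/z4.png',np.clip(cv2.resize(cv2.cvtColor(s['pixels'],cv2.COLOR_RGB2BGR)[120:215,205:330],(790,600),interpolation=cv2.INTER_CUBIC)*1.4,0,255).astype(np.uint8))
```

```text
t 6.07 tcp [0.4466 0.321  0.0235] q [ 0.38 -0.29 -0.51 -0.89 -1.05 -0.16] F [ 1.  -2.4  4.6] grip 0.001 2.3
fingertip z2 [0.48523339 0.22278972 0.08      ]
side proj handle end [[269.88012027 174.59959002]
 [271.45752679 168.82332475]] rim far [[265.71261878 170.83076398]
 [257.51407754 176.22659959]]
cup now z=.052 [0.449329  0.3138677 0.052    ] z=.075 [0.44799518 0.30880082 0.075     ]
```

View pics/z4.png

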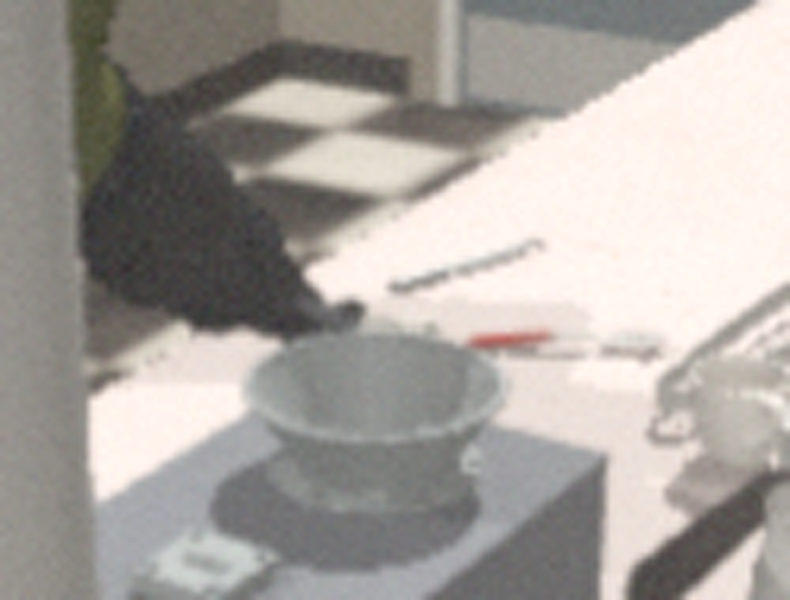

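The gripper is shut empty: the fingertip is at crop (350,312), left of and in front of the cup, whose rim is at (430,328). I check where the visible tip really is against the reported TCP.

Run:
```python
from h import *
s=img('side');d=img('top');o=st();M=R.from_quat(o['ee_rot']).as_matrix();p=o['tool_pos']
print('tcp proj side',proj(s,[p,p-.03*M[:,2],p-.06*M[:,2]]))
print('tcp proj top',proj(d,[p,p-.03*M[:,2],p-.06*M[:,2]]))
ro,v=ray(s,(261,170)); n=M[:,1]; t=((p-ro)@n)/(v@n); q=ro+v*t; print('tip in tool plane',q, 'tool coords',M.T@(q-p))
```

```text
t 6.17 tcp [0.4467 0.3211 0.0234] q [ 0.38 -0.29 -0.51 -0.89 -1.05 -0.16] F [ 1.3 -3.2  6.3] grip -0.001 3.3
tcp proj side [[264.4051666  179.52293156]
 [260.61092731 176.77087636]
 [256.67985974 173.92020973]]
tcp proj top [[150.27564535 229.13425499]
 [156.00993257 229.79618787]
 [161.909092   230.47365714]]
tip in tool plane [0.44403606 0.30090613 0.068964  ] tool coords [-2.18415945e-02 -7.17486808e-17 -4.48476972e-02]
```

The cup was squeezed up out of the tapered straddle grip. I open the fingers gently, back off, and will pinch the cup wall instead.

Request:
drive_tool:
  motion:
    - {"dx":0,"dy":0,"dz":0,"wx":0,"wy":0,"wz":0,"fingers":0.15}
    - {"dx":0,"dy":0,"dz":0,"wx":0,"wy":0,"wz":0,"fingers":0.3}
    - {"dx":0,"dy":0,"dz":0,"wx":0,"wy":0,"wz":0,"fingers":0.45}
    - {"dx":0,"dy":0,"dz":0,"wx":0,"wy":0,"wz":0,"fingers":0.6}
    - {"dx":0,"dy":0,"dz":0,"wx":0,"wy":0,"wz":0,"fingers":0.8}
    - {"dx":0,"dy":0,"dz":0,"wx":0,"wy":0,"wz":0,"fingers":1}
    - {"dx":0,"dy":0,"dz":0,"wx":0,"wy":0,"wz":0,"fingers":1}
    - {"dx":0,"dy":0,"dz":0,"wx":0,"wy":0,"wz":0,"fingers":1}
    - {"dx":0,"dy":0,"dz":-0.5,"wx":0,"wy":0,"wz":0,"fingers":1}
    - {"dx":0,"dy":0,"dz":-1,"wx":0,"wy":0,"wz":0,"fingers":1}
    - {"dx":0,"dy":0,"dz":-1,"wx":0,"wy":0,"wz":0,"fingers":1}
    - {"dx":0,"dy":0,"dz":-1,"wx":0,"wy":0,"wz":0,"fingers":1}

```text
clock: 7.17
tool_pos: [0.4346, 0.2407, 0.0897]
ee_rot: [-0.601, 0.679, 0.28, 0.316]
force: [1.5, 1.1, 0.5]
grip_width: 1.002
grasp_force: 0.0
```

Run:
```python
from h import *
d=img('top'); st()
cv2.imwrite('pics/z5.png',np.clip(cv2.resize(cv2.cvtColor(d['pixels'],cv2.COLOR_RGB2BGR)[200:270,110:210],(800,560),interpolation=cv2.INTER_CUBIC)*1.4,0,255).astype(np.uint8))
```

```text
t 7.22 tcp [0.4369 0.2374 0.094 ] q [ 0.19 -0.41 -0.47 -0.86 -1.29 -0.16] F [ 2.5 -4.9  4.3] grip 1.001 0.0
```

View pics/z5.png

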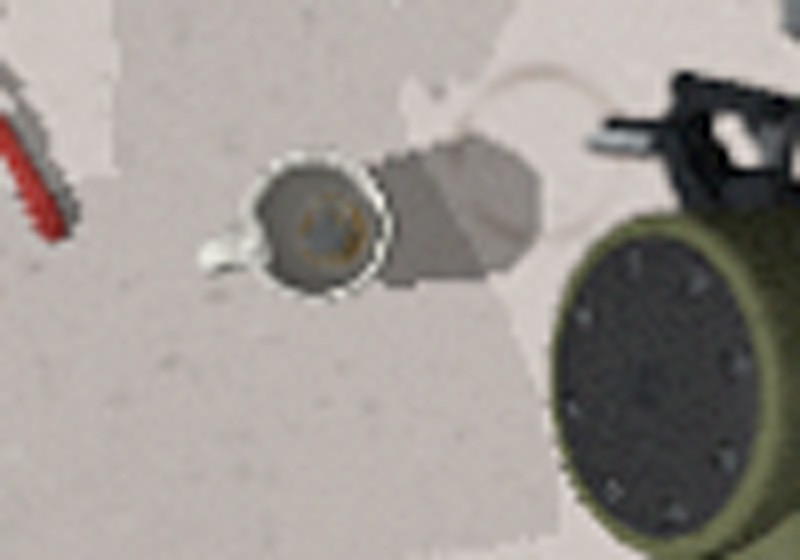

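The cup is upright again with its coins at crop (319,224), and the visible open fingertip is at about crop (592,138). I measure both.

Run:
```python
from h import *
d=img('top');s=img('side');o=st();M=R.from_quat(o['ee_rot']).as_matrix();p=o['tool_pos']
c=onz(d,(319/8+110-.4,224/8+200-.4),.052);print('cup',c,'handle',onz(d,(205/8+110-.4,255/8+200-.4),.03))
for k in(0,-.013,-.026): print(k,proj(d,[p-M[:,1]*.0425+M[:,2]*k,p+M[:,2]*k])+.4, 'obs tip',592/8+110,138/8+200)
```

```text
t 7.32 tcp [0.4368 0.2404 0.0912] q [ 0.19 -0.41 -0.47 -0.86 -1.29 -0.16] F [-0.2  0.3 -0.7] grip 1.0 0.0
cup [0.44990861 0.31750286 0.052     ] handle [0.43809011 0.36866449 0.03      ]
0 [[173.77109853 218.10142506]
 [171.72430459 231.84880957]] obs tip 184.0 217.25
-0.013 [[176.50083229 218.32953481]
 [174.44881984 232.16168992]] obs tip 184.0 217.25
-0.026 [[179.26489885 218.55998191]
 [177.20775553 232.47777427]] obs tip 184.0 217.25
```

Run:
```python
from h import *
d=img('top');s=img('side')
p=np.array([.1913,.5683,.1922]);y=np.array([-.319,-.948,0]);z=np.array([0,0,1.])
print('top',proj(d,[p+y*.0425,p-y*.0425,p+y*.0425+z*.05])*1.5625)
print('side',proj(s,[p+y*.0425,p-y*.0425,p+y*.0425+z*.013,p+y*.0425+z*.05])*1.5625)
```

```text
top [[104.04527476 494.83822801]
 [ 64.53873166 477.93063695]
 [ 93.77605165 497.79807829]]
side [[367.69555652 179.77114316]
 [391.3304022  174.85438676]
 [367.54492644 175.19199969]
 [367.11329427 162.0083063 ]]
```

The visible fingertips sit about 45–50 mm behind the reported TCP, both open and shut, which also explains the failed grasp. I bring the tool upright, shut, at a clear spot and check it by picture and then by touch.

Request:
drive_tool:
  motion:
    - {"dx":-0.3,"dy":0,"dz":-0.8,"wx":0,"wy":1,"wz":0,"fingers":0}
    - {"dx":-0.3,"dy":0,"dz":-0.8,"wx":0,"wy":1,"wz":0,"fingers":0}
    - {"dx":0,"dy":0,"dz":0,"wx":0,"wy":1,"wz":0,"fingers":0}
    - {"dx":0,"dy":0,"dz":0,"wx":0,"wy":1,"wz":0,"fingers":0}
    - {"dx":0,"dy":0,"dz":0,"wx":0,"wy":1,"wz":0,"fingers":0}
    - {"dx":0,"dy":0,"dz":0,"wx":0,"wy":1,"wz":0,"fingers":0}
    - {"dx":0,"dy":0,"dz":0,"wx":0,"wy":1,"wz":0,"fingers":0}
    - {"dx":0,"dy":0,"dz":0,"wx":0,"wy":1,"wz":0,"fingers":0}
    - {"dx":0,"dy":0,"dz":0,"wx":0,"wy":1,"wz":0,"fingers":0}
    - {"dx":0,"dy":0,"dz":0,"wx":0,"wy":1,"wz":0,"fingers":0}
    - {"dx":0,"dy":0,"dz":0,"wx":0,"wy":1,"wz":0,"fingers":0}
    - {"dx":0,"dy":0,"dz":0,"wx":0,"wy":1,"wz":0,"fingers":0}
    - {"dx":0,"dy":0,"dz":0,"wx":0,"wy":0.5,"wz":0,"fingers":0}

```text
clock: 8.5
tool_pos: [0.4315, 0.2194, 0.1329]
ee_rot: [-0.664, 0.748, -0.001, -0.003]
force: [0.3, 0.8, -1.2]
grip_width: -0.005
grasp_force: 0.0
```

Run:
```python
from h import *
s=img('side');d=img('top');o=st();M=R.from_quat(o['ee_rot']).as_matrix();p=o['tool_pos'];print(M[:,2],M[:,1])
P=[p,p-.05*M[:,2]]
us,ud=proj(s,P),proj(d,P);print(us,ud)
f=lambda d:cv2.cvtColor(d['pixels'],cv2.COLOR_RGB2BGR)
def crop(d,u):
    x,y=int(u[0][0])-25,int(u[0][1])-35; print(x,y)
    c=cv2.resize(f(d)[y:y+60,x:x+50],(400,480),interpolation=cv2.INTER_CUBIC)
    for q,col in zip(u,((0,0,255),(0,255,0))): cv2.circle(c,(int((q[0]-x+.5)*8),int((q[1]-y+.5)*8)),4,col,-1)
    return c
cv2.imwrite('pics/z6.png',np.clip(np.hstack([crop(s,us),crop(d,ud)])*1.4,0,255).astype(np.uint8))
```

```text
t 8.6 tcp [0.4315 0.2194 0.1326] q [ 0.89 -0.27 -0.31 -0.   -1.54 -1.01] F [ 0.4  0.  -0.6] grip 0.001 0.0
[-0.00302532 -0.00314657 -0.99999047] [-0.99291467  0.11880042  0.00263009]
[[245.6938462  160.09234367]
 [245.43589513 146.35111745]] [[175.8541204  232.57378351]
 [172.92999067 231.6287139 ]]
220 125
150 197
```

View pics/z6.png

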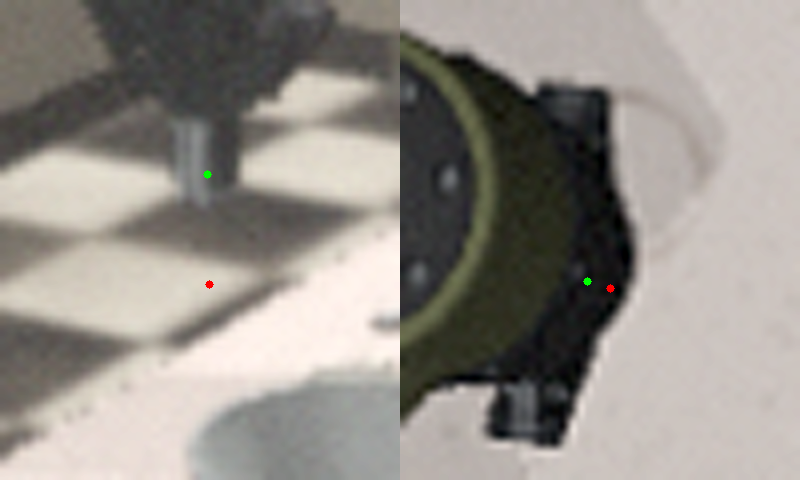

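The side view shows the shut tip at about row 200, against the reported TCP dot at 284 and the 50 mm mark at 174. So the true tip is about 38 mm behind the reported TCP along tool z. I check this by touching the worktop.

Request:
drive_tool:
  motion:
    - {"dx":0,"dy":0,"dz":0.9,"wx":0,"wy":0,"wz":0,"fingers":0}
    - {"dx":0,"dy":0,"dz":0.9,"wx":0,"wy":0,"wz":0,"fingers":0}
    - {"dx":0,"dy":0,"dz":0.9,"wx":0,"wy":0,"wz":0,"fingers":0}
    - {"dx":0,"dy":0,"dz":0.9,"wx":0,"wy":0,"wz":0,"fingers":0}
    - {"dx":0,"dy":0,"dz":0.5,"wx":0,"wy":0,"wz":0,"fingers":0}
    - {"dx":0,"dy":0,"dz":0.2,"wx":0,"wy":0,"wz":0,"fingers":0}
    - {"dx":0,"dy":0,"dz":0,"wx":0,"wy":0,"wz":0,"fingers":0}

```text
clock: 9.18
tool_pos: [0.4316, 0.2171, 0.0041]
ee_rot: [-0.662, 0.749, 0.0, -0.001]
force: [0.3, -0.4, -0.3]
grip_width: -0.006
grasp_force: 0.0
```

Request:
drive_tool:
  motion:
    - {"dx":0,"dy":0,"dz":0.2,"wx":0,"wy":0,"wz":0,"fingers":0}
    - {"dx":0,"dy":0,"dz":0.1,"wx":0,"wy":0,"wz":0,"fingers":0}
    - {"dx":0,"dy":0,"dz":0.1,"wx":0,"wy":0,"wz":0,"fingers":0}
    - {"dx":0,"dy":0,"dz":0,"wx":0,"wy":0,"wz":0,"fingers":0}

```text
clock: 9.52
tool_pos: [0.4325, 0.2182, -0.0063]
ee_rot: [-0.663, 0.749, 0.0, 0.0]
force: [0.1, 0.2, 0.1]
grip_width: 0.001
grasp_force: 0.0
```

Request:
drive_tool:
  motion:
    - {"dx":0,"dy":0,"dz":0.2,"wx":0,"wy":0,"wz":0,"fingers":0}
    - {"dx":0,"dy":0,"dz":0.2,"wx":0,"wy":0,"wz":0,"fingers":0}
    - {"dx":0,"dy":0,"dz":0.2,"wx":0,"wy":0,"wz":0,"fingers":0}
    - {"dx":0,"dy":0,"dz":0.1,"wx":0,"wy":0,"wz":0,"fingers":0}
    - {"dx":0,"dy":0,"dz":0,"wx":0,"wy":0,"wz":0,"fingers":0}

```text
clock: 9.93
tool_pos: [0.4319, 0.2175, -0.0286]
ee_rot: [-0.663, 0.749, -0.0, -0.001]
force: [0.2, -0.8, 0.9]
grip_width: 0.001
grasp_force: 0.0
```

Request:
drive_tool:
  motion:
    - {"dx":0,"dy":0,"dz":0.1,"wx":0,"wy":0,"wz":0,"fingers":0}
    - {"dx":0,"dy":0,"dz":0.1,"wx":0,"wy":0,"wz":0,"fingers":0}
    - {"dx":0,"dy":0,"dz":0,"wx":0,"wy":0,"wz":0,"fingers":0}

```text
clock: 10.18
tool_pos: [0.4322, 0.2179, -0.0339]
ee_rot: [-0.663, 0.749, 0.0, -0.0]
force: [-0.5, -0.6, -0.3]
grip_width: -0.005
grasp_force: 0.0
```

Request:
drive_tool:
  motion:
    - {"dx":0,"dy":0,"dz":0.1,"wx":0,"wy":0,"wz":0,"fingers":0}
    - {"dx":0,"dy":0,"dz":0.1,"wx":0,"wy":0,"wz":0,"fingers":0}
    - {"dx":0,"dy":0,"dz":0,"wx":0,"wy":0,"wz":0,"fingers":0}

```text
clock: 10.43
tool_pos: [0.433, 0.2183, -0.0381]
ee_rot: [-0.663, 0.749, -0.0, 0.0]
force: [-4.5, -1.3, 7.7]
grip_width: 0.001
grasp_force: 3.9
```

Request:
drive_tool:
  motion:
    - {"dx":0,"dy":0,"dz":0.1,"wx":0,"wy":0,"wz":0,"fingers":0}
    - {"dx":0,"dy":0,"dz":0,"wx":0,"wy":0,"wz":0,"fingers":0}

```text
clock: 10.6
tool_pos: [0.4331, 0.2183, -0.0382]
ee_rot: [-0.663, 0.749, -0.001, 0.0]
force: [-15.7, -6.0, 27.8]
grip_width: 0.001
grasp_force: 13.6
```

The touch at reported z = −0.038 confirms it: the true fingertip is 38 mm behind the reported TCP along tool z. I account for that from here on.

Request:
drive_tool:
  motion:
    - {"dx":0,"dy":0,"dz":-0.5,"wx":0,"wy":0,"wz":0,"fingers":1}
    - {"dx":0,"dy":0,"dz":-1,"wx":0,"wy":0,"wz":0,"fingers":1}
    - {"dx":0,"dy":0,"dz":-1,"wx":0,"wy":0,"wz":-1,"fingers":1}
    - {"dx":0,"dy":0,"dz":-1,"wx":0,"wy":0,"wz":-1,"fingers":1}
    - {"dx":0,"dy":0,"dz":-1,"wx":0,"wy":0,"wz":-1,"fingers":1}
    - {"dx":0,"dy":0,"dz":0,"wx":0,"wy":0,"wz":-1,"fingers":1}
    - {"dx":0,"dy":0,"dz":0,"wx":0,"wy":0,"wz":-0.5,"fingers":1}

```text
clock: 11.18
tool_pos: [0.4335, 0.2191, 0.0951]
ee_rot: [0.773, -0.635, 0.0, -0.002]
force: [-0.5, 0.6, -1.4]
grip_width: 0.975
grasp_force: 0.0
```

```bash
python3 - <<'E'
s=open('h.py').read()
s=s.replace("o=st(); M=","o=st(); M=",1).replace("print('tool z'","tp=o['tool_pos']-.038*M[:,2]; print('TIP',np.round(tp,4),'tool z'")
s=s.replace("T.T@(np.array(p)-o['tool_pos'])","T.T@(np.array(p)+.038*T[:,2]-o['tool_pos'])").replace("M.T@(np.array(p)-o['tool_pos'])","M.T@(np.array(p)-tp)")
open('h.py','w').write(s)
E
cat > c.py <<'E'
from h import *
import sys
off=float(sys.argv[1])
a=np.radians(101);f=np.radians(50)
dz=np.array([np.cos(a)*np.sin(f),np.sin(a)*np.sin(f),-np.cos(f)]); y=[-np.sin(a),np.cos(a),0]
g=np.array([.450,.3175,.032]); p=g+.019*dz
go(p-off*dz,dz,y)
E
python3 c.py .09
```

```text
t 11.18 tcp [0.4335 0.2191 0.0951] q [ 0.88 -0.27 -0.38  0.   -1.46 -0.69] F [-0.5  0.6 -1.4] grip 0.975 0.0
TIP [0.4334 0.2189 0.1331] tool z [ 0.003  0.003 -1.   ] tool y [-0.981 -0.194 -0.004]
turn shares [ -0.03 -12.46   0.07]
shift shares after turn [-0.39 -1.17  2.64]
shift shares now [-1.3  -1.17  1.86]
```

Request:
drive_tool:
  motion:
    - {"dx":0,"dy":-0.1,"dz":0,"wx":0,"wy":-1,"wz":0,"fingers":1}
    - {"dx":0,"dy":-0.1,"dz":0,"wx":0,"wy":-1,"wz":0,"fingers":1}
    - {"dx":0,"dy":-0.1,"dz":0,"wx":0,"wy":-1,"wz":0,"fingers":1}
    - {"dx":0,"dy":-0.1,"dz":0,"wx":0,"wy":-1,"wz":0,"fingers":1}
    - {"dx":0,"dy":-0.1,"dz":0,"wx":0,"wy":-1,"wz":0,"fingers":1}
    - {"dx":0,"dy":-0.1,"dz":0,"wx":0,"wy":-1,"wz":0,"fingers":1}
    - {"dx":0,"dy":-0.1,"dz":0,"wx":0,"wy":-1,"wz":0,"fingers":1}
    - {"dx":0,"dy":-0.1,"dz":0,"wx":0,"wy":-1,"wz":0,"fingers":1}
    - {"dx":0,"dy":-0.1,"dz":0,"wx":0,"wy":-1,"wz":0,"fingers":1}
    - {"dx":0,"dy":-0.1,"dz":0,"wx":0,"wy":-1,"wz":0,"fingers":1}
    - {"dx":0,"dy":-0.1,"dz":0,"wx":0,"wy":-1,"wz":0,"fingers":1}
    - {"dx":0,"dy":-0.1,"dz":0,"wx":0,"wy":-1,"wz":0,"fingers":1}
    - {"dx":-0.4,"dy":0,"dz":0.4,"wx":0,"wy":-0.5,"wz":0,"fingers":1}
    - {"dx":0,"dy":0,"dz":0,"wx":0,"wy":0,"wz":0,"fingers":1}

```text
clock: 12.35
tool_pos: [0.4642, 0.2417, 0.0918]
ee_rot: [0.698, -0.578, -0.328, -0.269]
force: [-0.4, 1.1, -0.5]
grip_width: 0.998
grasp_force: 0.0
```

```bash
python3 c.py 0
```

```text
t 12.35 tcp [0.4642 0.2417 0.0918] q [ 0.15 -0.06 -0.17 -0.88 -1.53  0.11] F [-0.4  1.1 -0.5] grip 0.998 0.0
TIP [0.4698 0.213  0.1161] tool z [-0.147  0.754 -0.641] tool y [-0.982 -0.188  0.004]
turn shares [ 0.01  0.04 -0.07]
shift shares after turn [-0.13 -0.02  5.15]
shift shares now [-0.12 -0.02  5.15]
```

Request:
drive_tool:
  motion:
    - {"dx":-0.1,"dy":0,"dz":0.7,"wx":0,"wy":0,"wz":0,"fingers":1}
    - {"dx":0,"dy":0,"dz":0.9,"wx":0,"wy":0,"wz":0,"fingers":1}
    - {"dx":0,"dy":0,"dz":0.9,"wx":0,"wy":0,"wz":0,"fingers":1}
    - {"dx":0,"dy":0,"dz":0.9,"wx":0,"wy":0,"wz":0,"fingers":1}
    - {"dx":0,"dy":0,"dz":0.9,"wx":0,"wy":0,"wz":0,"fingers":1}
    - {"dx":0,"dy":0,"dz":0.6,"wx":0,"wy":0,"wz":0,"fingers":1}
    - {"dx":0,"dy":0,"dz":0.3,"wx":0,"wy":0,"wz":0,"fingers":1}
    - {"dx":0,"dy":0,"dz":0,"wx":0,"wy":0,"wz":0,"fingers":0.8}
    - {"dx":0,"dy":0,"dz":0,"wx":0,"wy":0,"wz":0,"fingers":0.4}
    - {"dx":0,"dy":0,"dz":0,"wx":0,"wy":0,"wz":0,"fingers":0.3}
    - {"dx":0,"dy":0,"dz":0,"wx":0,"wy":0,"wz":0,"fingers":0.3}
    - {"dx":0,"dy":0,"dz":0,"wx":0,"wy":0,"wz":0,"fingers":0.3}

```text
clock: 13.35
tool_pos: [0.4423, 0.3604, -0.0031]
ee_rot: [0.699, -0.576, -0.326, -0.27]
force: [-2.3, -1.9, 3.6]
grip_width: 0.642
grasp_force: 62.5
```

```bash
python3 c.py 0
```

```text
t 13.35 tcp [ 0.4423  0.3604 -0.0031] q [ 0.38  0.02 -0.28 -0.92 -1.24  0.11] F [-2.3 -1.9  3.6] grip 0.642 62.5
TIP [0.4478 0.3318 0.0213] tool z [-0.144  0.752 -0.643] tool y [-0.982 -0.19  -0.002]
turn shares [-0.02  0.    0.02]
shift shares after turn [0.04 0.02 0.04]
shift shares now [0.04 0.02 0.04]
```

The cup is held: 54.6 mm at 62 N, which matches the cup's diameter there. Next I lift it.

Request:
drive_tool:
  motion:
    - {"dx":-0.2,"dy":0,"dz":-0.17,"wx":0,"wy":0,"wz":0,"fingers":0.3}
    - {"dx":-0.6,"dy":0,"dz":-0.5,"wx":0,"wy":0,"wz":0,"fingers":0.3}
    - {"dx":-0.76,"dy":0,"dz":-0.64,"wx":0,"wy":0,"wz":0,"fingers":0.3}
    - {"dx":-0.76,"dy":0,"dz":-0.64,"wx":0,"wy":0,"wz":0,"fingers":0.3}
    - {"dx":-0.76,"dy":0,"dz":-0.64,"wx":0,"wy":0,"wz":0,"fingers":0.3}
    - {"dx":-0.76,"dy":0,"dz":-0.64,"wx":0,"wy":0,"wz":0,"fingers":0.3}
    - {"dx":-0.76,"dy":0,"dz":-0.64,"wx":0,"wy":0,"wz":0,"fingers":0.3}
    - {"dx":-0.6,"dy":0,"dz":-0.5,"wx":0,"wy":0,"wz":0,"fingers":0.3}
    - {"dx":0,"dy":0,"dz":0,"wx":0,"wy":0,"wz":0,"fingers":0.3}

```text
clock: 14.1
tool_pos: [0.4435, 0.3605, 0.2063]
ee_rot: [0.7, -0.575, -0.323, -0.273]
force: [0.8, -0.8, -1.3]
grip_width: 0.643
grasp_force: 63.0
```

```bash
cat > g.py <<'E'
from h import *
import sys
g=np.array([float(v) for v in sys.argv[1:4]])
o=r.observe();M=R.from_quat(o['ee_rot']).as_matrix();G=o['tool_pos']-.057*M[:,2]
print('G',np.round(G,4)); go(g+.019*M[:,2])
E
python3 g.py .604 .035 .245
```

```text
G [0.4514 0.3175 0.243 ]
t 14.1 tcp [0.4435 0.3605 0.2063] q [ 0.4  -0.2  -0.1  -0.85 -1.47 -0.2 ] F [ 0.8 -0.8 -1.3] grip 0.643 63.0
TIP [0.4488 0.3318 0.2307] tool z [-0.139  0.754 -0.642] tool y [-0.982 -0.19  -0.01 ]
shift shares now [ 6.53 -3.21 -7.85]
```

Request:
drive_tool:
  motion:
    - {"dx":0.2,"dy":-0.1,"dz":-0.25,"wx":0,"wy":0,"wz":0,"fingers":0.3}
    - {"dx":0.5,"dy":-0.25,"dz":-0.6,"wx":0,"wy":0,"wz":0,"fingers":0.3}
    - {"dx":0.5,"dy":-0.25,"dz":-0.6,"wx":0,"wy":0,"wz":0,"fingers":0.3}
    - {"dx":0.5,"dy":-0.25,"dz":-0.6,"wx":0,"wy":0,"wz":0,"fingers":0.3}
    - {"dx":0.5,"dy":-0.25,"dz":-0.6,"wx":0,"wy":0,"wz":0,"fingers":0.3}
    - {"dx":0.5,"dy":-0.25,"dz":-0.6,"wx":0,"wy":0,"wz":0,"fingers":0.3}
    - {"dx":0.5,"dy":-0.25,"dz":-0.6,"wx":0,"wy":0,"wz":0,"fingers":0.3}
    - {"dx":0.5,"dy":-0.25,"dz":-0.6,"wx":0,"wy":0,"wz":0,"fingers":0.3}
    - {"dx":0.5,"dy":-0.25,"dz":-0.6,"wx":0,"wy":0,"wz":0,"fingers":0.3}
    - {"dx":0.5,"dy":-0.25,"dz":-0.6,"wx":0,"wy":0,"wz":0,"fingers":0.3}
    - {"dx":0.5,"dy":-0.25,"dz":-0.6,"wx":0,"wy":0,"wz":0,"fingers":0.3}
    - {"dx":0.5,"dy":-0.25,"dz":-0.6,"wx":0,"wy":0,"wz":0,"fingers":0.3}
    - {"dx":0.5,"dy":-0.25,"dz":-0.6,"wx":0,"wy":0,"wz":0,"fingers":0.3}
    - {"dx":0.5,"dy":-0.25,"dz":-0.6,"wx":0,"wy":0,"wz":0,"fingers":0.3}
    - {"dx":0,"dy":0,"dz":0,"wx":0,"wy":0,"wz":0,"fingers":0.3}

```text
clock: 15.35
tool_pos: [0.601, 0.0666, 0.1972]
ee_rot: [0.697, -0.579, -0.327, -0.268]
force: [0.0, 1.2, -2.9]
grip_width: 0.644
grasp_force: 63.2
```

```bash
python3 g.py .604 .035 .235
```

```text
G [0.6093 0.0237 0.2339]
t 15.35 tcp [0.601  0.0666 0.1972] q [-0.14  0.3   0.4  -0.87 -1.89  0.13] F [ 0.   1.2 -2.9] grip 0.644 63.2
TIP [0.6065 0.038  0.2217] tool z [-0.146  0.752 -0.643] tool y [-0.983 -0.186  0.005]
shift shares now [-0.29  0.1   0.28]
```

Request:
drive_tool:
  motion:
    - {"dx":-0.1,"dy":0.1,"dz":0.25,"wx":0,"wy":1,"wz":0,"fingers":0.3}
    - {"dx":0,"dy":0,"dz":0,"wx":0,"wy":1,"wz":0,"fingers":0.3}
    - {"dx":0.13,"dy":0,"dz":0,"wx":0,"wy":1,"wz":0,"fingers":0.3}
    - {"dx":0.13,"dy":0,"dz":0,"wx":0,"wy":1,"wz":0,"fingers":0.3}
    - {"dx":0.13,"dy":0,"dz":0,"wx":0,"wy":1,"wz":0,"fingers":0.3}
    - {"dx":0.13,"dy":0,"dz":0,"wx":0,"wy":1,"wz":0,"fingers":0.3}
    - {"dx":0.13,"dy":0,"dz":0,"wx":0,"wy":1,"wz":0,"fingers":0.3}
    - {"dx":0.13,"dy":0,"dz":0,"wx":0,"wy":1,"wz":0,"fingers":0.3}
    - {"dx":0.13,"dy":0,"dz":0,"wx":0,"wy":1,"wz":0,"fingers":0.3}
    - {"dx":0.13,"dy":0,"dz":0,"wx":0,"wy":1,"wz":0,"fingers":0.3}
    - {"dx":0.13,"dy":0,"dz":0,"wx":0,"wy":1,"wz":0,"fingers":0.3}
    - {"dx":0.13,"dy":0,"dz":0,"wx":0,"wy":1,"wz":0,"fingers":0.3}
    - {"dx":0,"dy":0,"dz":0,"wx":0,"wy":0,"wz":0,"fingers":0.3}

```text
clock: 16.43
tool_pos: [0.6013, 0.0447, 0.1806]
ee_rot: [0.772, -0.635, -0.013, -0.009]
force: [0.4, 0.2, -2.1]
grip_width: 0.642
grasp_force: 63.1
```

```bash
python3 g.py .604 .03 .238
```

```text
G [0.6018 0.043  0.2376]
t 16.43 tcp [0.6013 0.0447 0.1806] q [ 0.39  0.05  0.09 -0.03 -1.6  -0.19] F [ 0.4  0.2 -2.1] grip 0.642 63.1
TIP [0.6016 0.0436 0.2186] tool z [-0.009  0.03  -1.   ] tool y [-0.981 -0.193  0.003]
shift shares now [ 0.44  0.01 -0.03]
```

Request:
drive_tool:
  motion:
    - {"dx":0.25,"dy":0,"dz":0,"wx":0,"wy":1,"wz":0,"fingers":0.3}
    - {"dx":0.25,"dy":0,"dz":0,"wx":0,"wy":1,"wz":0,"fingers":0.3}
    - {"dx":0.13,"dy":0,"dz":0,"wx":0,"wy":1,"wz":0,"fingers":0.3}
    - {"dx":0.13,"dy":0,"dz":0,"wx":0,"wy":1,"wz":0,"fingers":0.3}
    - {"dx":0.13,"dy":0,"dz":0,"wx":0,"wy":1,"wz":0,"fingers":0.3}
    - {"dx":0.13,"dy":0,"dz":0,"wx":0,"wy":1,"wz":0,"fingers":0.3}
    - {"dx":0.13,"dy":0,"dz":0,"wx":0,"wy":1,"wz":0,"fingers":0.3}
    - {"dx":0.13,"dy":0,"dz":0,"wx":0,"wy":1,"wz":0,"fingers":0.3}
    - {"dx":0.13,"dy":0,"dz":0,"wx":0,"wy":1,"wz":0,"fingers":0.3}
    - {"dx":0.13,"dy":0,"dz":0,"wx":0,"wy":1,"wz":0,"fingers":0.3}
    - {"dx":0.13,"dy":0,"dz":0,"wx":0,"wy":1,"wz":0,"fingers":0.3}
    - {"dx":0.13,"dy":0,"dz":0,"wx":0,"wy":1,"wz":0,"fingers":0.3}
    - {"dx":0,"dy":0,"dz":0,"wx":0,"wy":0,"wz":0,"fingers":0.3}

```text
clock: 17.52
tool_pos: [0.6105, -0.0059, 0.1943]
ee_rot: [0.71, -0.584, 0.301, 0.253]
force: [0.2, -0.5, -2.3]
grip_width: 0.644
grasp_force: 63.1
```

```bash
python3 g.py .604 .035 .238
```

```text
G [0.603  0.0346 0.2337]
t 17.52 tcp [ 0.6105 -0.0059  0.1943] q [ 0.69  0.11 -0.27  0.68 -1.64 -0.61] F [ 0.2 -0.5 -2.3] grip 0.644 63.1
TIP [0.6055 0.0211 0.2206] tool z [ 0.132 -0.71  -0.691] tool y [-0.982 -0.19   0.008]
shift shares now [ 0.1  -0.03 -0.1 ]
```

Request:
drive_tool:
  motion:
    - {"dx":0.1,"dy":0,"dz":-0.1,"wx":0,"wy":1,"wz":0,"fingers":0.3}
    - {"dx":0.13,"dy":0,"dz":0,"wx":0,"wy":1,"wz":0,"fingers":0.3}
    - {"dx":0.13,"dy":0,"dz":0,"wx":0,"wy":1,"wz":0,"fingers":0.3}
    - {"dx":0.13,"dy":0,"dz":0,"wx":0,"wy":1,"wz":0,"fingers":0.3}
    - {"dx":0.13,"dy":0,"dz":0,"wx":0,"wy":1,"wz":0,"fingers":0.3}
    - {"dx":0.13,"dy":0,"dz":0,"wx":0,"wy":1,"wz":0,"fingers":0.3}
    - {"dx":0.13,"dy":0,"dz":0,"wx":0,"wy":1,"wz":0,"fingers":0.3}
    - {"dx":0.13,"dy":0,"dz":0,"wx":0,"wy":1,"wz":0,"fingers":0.3}
    - {"dx":0.13,"dy":0,"dz":0,"wx":0,"wy":1,"wz":0,"fingers":0.3}
    - {"dx":0,"dy":0,"dz":0,"wx":0,"wy":0,"wz":0,"fingers":0.3}
    - {"dx":0,"dy":0,"dz":0,"wx":0,"wy":0,"wz":0,"fingers":0.3}
    - {"dx":0,"dy":0,"dz":0,"wx":0,"wy":0,"wz":0,"fingers":0.3}
    - {"dx":0,"dy":0,"dz":0,"wx":0,"wy":0,"wz":0,"fingers":0.3}
    - {"dx":0,"dy":0,"dz":0,"wx":0,"wy":0,"wz":0,"fingers":0.3}

```text
clock: 18.68
tool_pos: [0.6145, -0.0182, 0.231]
ee_rot: [0.582, -0.481, 0.506, 0.416]
force: [-0.4, 0.7, -1.4]
grip_width: 0.64
grasp_force: 63.2
```

```bash
python3 g.py .604 .035 .238
```

```text
G [0.6038 0.0372 0.2391]
t 18.68 tcp [ 0.6145 -0.0182  0.231 ] q [ 0.72  0.31 -0.45  1.09 -1.84 -0.86] F [-0.4  0.7 -1.4] grip 0.64 63.2
TIP [0.6073 0.0187 0.2364] tool z [ 0.188 -0.972 -0.142] tool y [-0.982 -0.19  -0.002]
shift shares now [-0.02  0.01  0.08]
```

Request:
drive_tool:
  motion:
    - {"dx":0.1,"dy":0,"dz":0.3,"wx":0,"wy":1,"wz":0,"fingers":0.3}
    - {"dx":-0.1,"dy":0,"dz":-0.3,"wx":0,"wy":-1,"wz":0,"fingers":0.3}
    - {"dx":0.1,"dy":0,"dz":0.3,"wx":0,"wy":1,"wz":0,"fingers":0.3}
    - {"dx":-0.1,"dy":0,"dz":-0.3,"wx":0,"wy":-1,"wz":0,"fingers":0.3}
    - {"dx":0,"dy":0,"dz":0,"wx":0,"wy":0,"wz":0,"fingers":0.3}
    - {"dx":0,"dy":0,"dz":0,"wx":0,"wy":0,"wz":0,"fingers":0.3}
    - {"dx":-0.13,"dy":0,"dz":0,"wx":0,"wy":-1,"wz":0,"fingers":0.3}
    - {"dx":-0.13,"dy":0,"dz":0,"wx":0,"wy":-1,"wz":0,"fingers":0.3}
    - {"dx":-0.13,"dy":0,"dz":0,"wx":0,"wy":-1,"wz":0,"fingers":0.3}
    - {"dx":-0.13,"dy":0,"dz":0,"wx":0,"wy":-1,"wz":0,"fingers":0.3}
    - {"dx":-0.13,"dy":0,"dz":0,"wx":0,"wy":-1,"wz":0,"fingers":0.3}
    - {"dx":-0.13,"dy":0,"dz":0,"wx":0,"wy":-1,"wz":0,"fingers":0.3}
    - {"dx":-0.13,"dy":0,"dz":0,"wx":0,"wy":-1,"wz":0,"fingers":0.3}
    - {"dx":-0.13,"dy":0,"dz":0,"wx":0,"wy":-1,"wz":0,"fingers":0.3}
    - {"dx":-0.13,"dy":0,"dz":0,"wx":0,"wy":-1,"wz":0,"fingers":0.3}
    - {"dx":-0.13,"dy":0,"dz":0,"wx":0,"wy":-1,"wz":0,"fingers":0.3}
    - {"dx":-0.13,"dy":0,"dz":0,"wx":0,"wy":-1,"wz":0,"fingers":0.3}
    - {"dx":-0.13,"dy":0,"dz":0,"wx":0,"wy":-1,"wz":0,"fingers":0.3}
    - {"dx":-0.13,"dy":0,"dz":0,"wx":0,"wy":-1,"wz":0,"fingers":0.3}
    - {"dx":-0.13,"dy":0,"dz":0,"wx":0,"wy":-1,"wz":0,"fingers":0.3}

```text
clock: 20.35
tool_pos: [0.6086, 0.0104, 0.1857]
ee_rot: [0.752, -0.62, 0.173, 0.142]
force: [-0.0, -0.8, -0.9]
grip_width: 0.645
grasp_force: 63.1
```

Request:
drive_tool:
  motion:
    - {"dx":-0.13,"dy":0,"dz":0,"wx":0,"wy":-1,"wz":0,"fingers":0.3}
    - {"dx":-0.13,"dy":0,"dz":0,"wx":0,"wy":-1,"wz":0,"fingers":0.3}
    - {"dx":-0.13,"dy":0,"dz":0,"wx":0,"wy":-1,"wz":0,"fingers":0.3}
    - {"dx":-0.13,"dy":0,"dz":0,"wx":0,"wy":-1,"wz":0,"fingers":0.3}
    - {"dx":-0.13,"dy":0,"dz":0,"wx":0,"wy":-1,"wz":0,"fingers":0.3}
    - {"dx":-0.13,"dy":0,"dz":0,"wx":0,"wy":-1,"wz":0,"fingers":0.3}
    - {"dx":-0.13,"dy":0,"dz":0,"wx":0,"wy":-1,"wz":0,"fingers":0.3}
    - {"dx":-0.13,"dy":0,"dz":0,"wx":0,"wy":-1,"wz":0,"fingers":0.3}
    - {"dx":-0.13,"dy":0,"dz":0,"wx":0,"wy":-1,"wz":0,"fingers":0.3}
    - {"dx":-0.13,"dy":0,"dz":0,"wx":0,"wy":-1,"wz":0,"fingers":0.3}
    - {"dx":-0.13,"dy":0,"dz":0,"wx":0,"wy":-1,"wz":0,"fingers":0.3}
    - {"dx":-0.13,"dy":0,"dz":0,"wx":0,"wy":-1,"wz":0,"fingers":0.3}
    - {"dx":-0.13,"dy":0,"dz":0,"wx":0,"wy":-1,"wz":0,"fingers":0.3}
    - {"dx":-0.13,"dy":0,"dz":0,"wx":0,"wy":-1,"wz":0,"fingers":0.3}
    - {"dx":-0.13,"dy":0,"dz":0,"wx":0,"wy":-1,"wz":0,"fingers":0.3}
    - {"dx":-0.13,"dy":0,"dz":0,"wx":0,"wy":-1,"wz":0,"fingers":0.3}
    - {"dx":-0.13,"dy":0,"dz":0,"wx":0,"wy":-1,"wz":0,"fingers":0.3}
    - {"dx":-0.13,"dy":0,"dz":0,"wx":0,"wy":-1,"wz":0,"fingers":0.3}
    - {"dx":0,"dy":0,"dz":0,"wx":0,"wy":0,"wz":0,"fingers":0.3}

```text
clock: 21.93
tool_pos: [0.5957, 0.0722, 0.1919]
ee_rot: [0.708, -0.587, -0.304, -0.248]
force: [-0.9, 0.2, -2.8]
grip_width: 0.637
grasp_force: 63.3
```

```bash
sed -i 's/^go(p-off.*//' c.py
cat >> c.py <<'E'
go(p-off*dz,[-.144,.752,-.643],[-.982,-.19,-.002])
E
python3 c.py -.0; python3 g.py .45 .3175 .239
```

```text
t 21.93 tcp [0.5957 0.0722 0.1919] q [-0.1   0.26  0.37 -0.8  -1.85  0.12] F [-0.9  0.2 -2.8] grip 0.637 63.3
TIP [0.601  0.0453 0.2181] tool z [-0.139  0.708 -0.692] tool y [-0.982 -0.188  0.006]
turn shares [ 0.05 -0.94 -0.1 ]
shift shares after turn [-1.68  3.23 12.18]
shift shares now [-2.37  3.21 12.05]
G [0.6037 0.0318 0.2313]
t 21.93 tcp [0.5957 0.0722 0.1919] q [-0.1   0.26  0.37 -0.8  -1.85  0.12] F [-0.9  0.2 -2.8] grip 0.637 63.3
TIP [0.601  0.0453 0.2181] tool z [-0.139  0.708 -0.692] tool y [-0.982 -0.188  0.006]
shift shares now [-7.31  3.25  7.28]
```

Request:
drive_tool:
  motion:
    - {"dx":-0.13,"dy":0,"dz":0,"wx":0,"wy":-0.94,"wz":0,"fingers":0.3}
    - {"dx":-0.5,"dy":0.23,"dz":0.54,"wx":0,"wy":0,"wz":0,"fingers":0.3}
    - {"dx":-0.5,"dy":0.23,"dz":0.54,"wx":0,"wy":0,"wz":0,"fingers":0.3}
    - {"dx":-0.5,"dy":0.23,"dz":0.54,"wx":0,"wy":0,"wz":0,"fingers":0.3}
    - {"dx":-0.5,"dy":0.23,"dz":0.54,"wx":0,"wy":0,"wz":0,"fingers":0.3}
    - {"dx":-0.5,"dy":0.23,"dz":0.54,"wx":0,"wy":0,"wz":0,"fingers":0.3}
    - {"dx":-0.5,"dy":0.23,"dz":0.54,"wx":0,"wy":0,"wz":0,"fingers":0.3}
    - {"dx":-0.5,"dy":0.23,"dz":0.54,"wx":0,"wy":0,"wz":0,"fingers":0.3}
    - {"dx":-0.5,"dy":0.23,"dz":0.54,"wx":0,"wy":0,"wz":0,"fingers":0.3}
    - {"dx":-0.5,"dy":0.23,"dz":0.54,"wx":0,"wy":0,"wz":0,"fingers":0.3}
    - {"dx":-0.5,"dy":0.23,"dz":0.54,"wx":0,"wy":0,"wz":0,"fingers":0.3}
    - {"dx":-0.5,"dy":0.23,"dz":0.54,"wx":0,"wy":0,"wz":0,"fingers":0.3}
    - {"dx":-0.5,"dy":0.23,"dz":0.54,"wx":0,"wy":0,"wz":0,"fingers":0.3}
    - {"dx":-0.5,"dy":0.23,"dz":0.54,"wx":0,"wy":0,"wz":0,"fingers":0.3}
    - {"dx":0,"dy":0,"dz":0,"wx":0,"wy":0,"wz":0,"fingers":0.3}

```text
clock: 23.18
tool_pos: [0.4507, 0.3437, 0.2112]
ee_rot: [0.701, -0.575, -0.324, -0.268]
force: [0.5, 0.0, -0.2]
grip_width: 0.639
grasp_force: 63.3
```

```bash
python3 c.py 0
python3 - <<'E'
from h import *
d=img('top'); o=r.observe();M=R.from_quat(o['ee_rot']).as_matrix();G=o['tool_pos']-.057*M[:,2]
f=cv2.cvtColor(d['pixels'],cv2.COLOR_RGB2BGR)
u=proj(d,[G+[0,0,.02]])[0].astype(int);print(G,u)
a=cv2.resize(f[145:205,202:302],(800,480),interpolation=cv2.INTER_CUBIC)[:, :400+64]
b=cv2.resize(f[u[1]-30:u[1]+30,u[0]-22:u[0]+20],(336,480),interpolation=cv2.INTER_CUBIC)
cv2.imwrite('pics/z7.png',np.clip(np.hstack([a,b])*1.5,0,255).astype(np.uint8))
E
```

```text
t 23.18 tcp [0.4507 0.3437 0.2112] q [ 0.36 -0.18 -0.07 -0.85 -1.51 -0.19] F [ 0.5  0.  -0.2] grip 0.639 63.3
TIP [0.4563 0.3152 0.2357] tool z [-0.147  0.749 -0.646] tool y [-0.981 -0.194 -0.002]
turn shares [ 0.05 -0.06  0.04]
shift shares after turn [5.12 0.2  5.09]
shift shares now [5.1  0.2  5.11]
[0.45990855 0.29958474 0.24757967] [138 219]
```

View pics/z7.png

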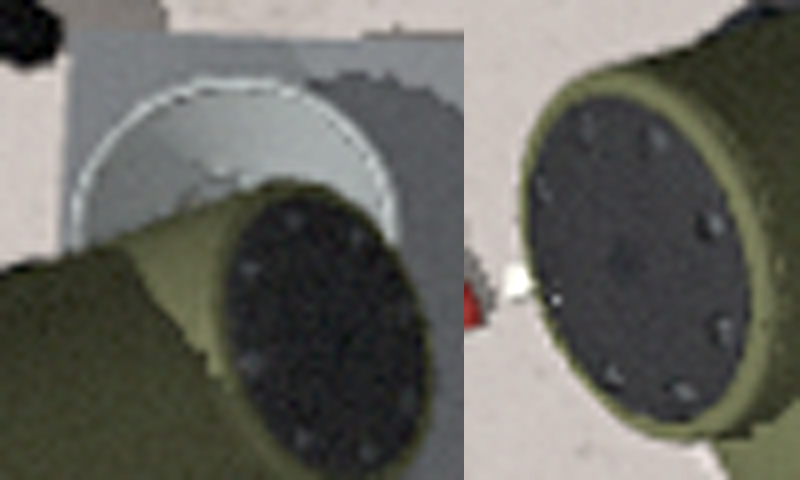

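The arm hides both the cup and most of the hopper in this view. I set the cup down at its old place first.

Request:
drive_tool:
  motion:
    - {"dx":0.5,"dy":0,"dz":0.5,"wx":0,"wy":0,"wz":0,"fingers":0.3}
    - {"dx":0.7,"dy":0,"dz":0.7,"wx":0,"wy":0,"wz":0,"fingers":0.3}
    - {"dx":0.7,"dy":0,"dz":0.7,"wx":0,"wy":0,"wz":0,"fingers":0.3}
    - {"dx":0.7,"dy":0,"dz":0.7,"wx":0,"wy":0,"wz":0,"fingers":0.3}
    - {"dx":0.7,"dy":0.1,"dz":0.7,"wx":0,"wy":0,"wz":0,"fingers":0.3}
    - {"dx":0.7,"dy":0.1,"dz":0.7,"wx":0,"wy":0,"wz":0,"fingers":0.3}
    - {"dx":0.6,"dy":0,"dz":0.6,"wx":0,"wy":0,"wz":0,"fingers":0.3}
    - {"dx":0.3,"dy":0,"dz":0.3,"wx":0,"wy":0,"wz":0,"fingers":0.3}
    - {"dx":0.1,"dy":0,"dz":0.1,"wx":0,"wy":0,"wz":0,"fingers":0.3}
    - {"dx":0,"dy":0,"dz":0,"wx":0,"wy":0,"wz":0,"fingers":0.3}

```text
clock: 24.07
tool_pos: [0.4443, 0.3569, -0.0015]
ee_rot: [0.7, -0.577, -0.324, -0.267]
force: [-0.2, 0.1, -1.7]
grip_width: 0.641
grasp_force: 63.4
```

```bash
python3 c.py 0
```

```text
t 24.07 tcp [ 0.4443  0.3569 -0.0015] q [ 0.38  0.02 -0.27 -0.91 -1.25  0.11] F [-0.2  0.1 -1.7] grip 0.641 63.4
TIP [0.4498 0.3285 0.0231] tool z [-0.146  0.749 -0.647] tool y [-0.982 -0.191  0.   ]
turn shares [ 0.03 -0.07 -0.02]
shift shares after turn [-0.    0.06  0.17]
shift shares now [0.   0.06 0.17]
```

Request:
drive_tool:
  motion:
    - {"dx":0.03,"dy":0,"dz":0.06,"wx":0,"wy":0,"wz":0,"fingers":0.3}
    - {"dx":0,"dy":0,"dz":0,"wx":0,"wy":0,"wz":0,"fingers":0.3}
    - {"dx":0,"dy":0,"dz":0,"wx":0,"wy":0,"wz":0,"fingers":0.7}
    - {"dx":0,"dy":0,"dz":0,"wx":0,"wy":0,"wz":0,"fingers":0.85}
    - {"dx":0,"dy":0,"dz":0,"wx":0,"wy":0,"wz":0,"fingers":1}
    - {"dx":0,"dy":0,"dz":0,"wx":0,"wy":0,"wz":0,"fingers":1}
    - {"dx":0,"dy":0,"dz":-0.4,"wx":0,"wy":0,"wz":0,"fingers":1}
    - {"dx":0,"dy":0,"dz":-0.8,"wx":0,"wy":0,"wz":0,"fingers":1}
    - {"dx":0,"dy":0,"dz":-1,"wx":0,"wy":0,"wz":0,"fingers":1}
    - {"dx":0,"dy":0,"dz":-1,"wx":0,"wy":0,"wz":0,"fingers":1}
    - {"dx":0,"dy":0,"dz":-1,"wx":0,"wy":0,"wz":0,"fingers":1}
    - {"dx":0,"dy":0,"dz":0,"wx":0,"wy":1,"wz":0,"fingers":1}
    - {"dx":0,"dy":0,"dz":0,"wx":0,"wy":1,"wz":0,"fingers":1}
    - {"dx":0,"dy":0,"dz":0,"wx":0,"wy":1,"wz":0,"fingers":1}
    - {"dx":0,"dy":0,"dz":0,"wx":0,"wy":1,"wz":0,"fingers":1}
    - {"dx":0,"dy":0,"dz":0,"wx":0,"wy":1,"wz":0,"fingers":1}
    - {"dx":0,"dy":0,"dz":0,"wx":0,"wy":1,"wz":0,"fingers":1}
    - {"dx":0,"dy":0,"dz":0,"wx":0,"wy":1,"wz":0,"fingers":1}
    - {"dx":0,"dy":0,"dz":0,"wx":0,"wy":1,"wz":0,"fingers":1}
    - {"dx":0,"dy":0,"dz":0,"wx":0,"wy":1,"wz":0,"fingers":1}

```text
clock: 25.73
tool_pos: [0.4627, 0.2633, 0.0798]
ee_rot: [0.766, -0.632, -0.09, -0.076]
force: [0.1, 0.2, -0.5]
grip_width: 0.999
grasp_force: 0.0
```

```bash
cat > k.py <<'E'
from h import *
import sys
p=[float(v) for v in sys.argv[1:4]]; a=np.radians(float(sys.argv[4]))
go(p,[0,0,-1],[np.cos(a),np.sin(a),0])
E
python3 k.py .4367 -.2855 .15 -76.8;python3 k.py .4367 -.2855 .15 103.2
```

```text
t 25.73 tcp [0.4627 0.2633 0.0798] q [ 0.74 -0.18 -0.28 -0.21 -1.35 -0.51] F [ 0.1  0.2 -0.5] grip 0.999 0.0
TIP [0.4643 0.2546 0.1167] tool z [-0.042  0.231 -0.972] tool y [-0.982 -0.19  -0.002]
turn shares [ -2.76   2.6  -22.94]
shift shares after turn [-5.02 17.61 -1.07]
shift shares now [16.75  4.32 -5.2 ]
t 25.73 tcp [0.4627 0.2633 0.0798] q [ 0.74 -0.18 -0.28 -0.21 -1.35 -0.51] F [ 0.1  0.2 -0.5] grip 0.999 0.0
TIP [0.4643 0.2546 0.1167] tool z [-0.042  0.231 -0.972] tool y [-0.982 -0.19  -0.002]
turn shares [ 2.57  2.73 21.83]
shift shares after turn [  5.02 -17.61  -1.07]
shift shares now [16.75  4.32 -5.2 ]
```

Request:
drive_tool:
  motion:
    - {"dx":0,"dy":0,"dz":-0.8,"wx":0,"wy":0.9,"wz":0,"fingers":1}
    - {"dx":0,"dy":0,"dz":-0.8,"wx":0,"wy":0.9,"wz":0,"fingers":1}
    - {"dx":0,"dy":0,"dz":-0.8,"wx":0,"wy":0.9,"wz":0,"fingers":1}
    - {"dx":0,"dy":0,"dz":-0.5,"wx":0,"wy":0.7,"wz":0,"fingers":1}
    - {"dx":0.5,"dy":0.1,"dz":0,"wx":0,"wy":0,"wz":0,"fingers":1}
    - {"dx":1,"dy":0.25,"dz":0,"wx":0,"wy":0,"wz":0,"fingers":1}
    - {"dx":1,"dy":0.25,"dz":0,"wx":0,"wy":0,"wz":0,"fingers":1}
    - {"dx":1,"dy":0.25,"dz":0,"wx":0,"wy":0,"wz":0,"fingers":1}
    - {"dx":1,"dy":0.25,"dz":0,"wx":0,"wy":0,"wz":0,"fingers":1}
    - {"dx":1,"dy":0.25,"dz":0,"wx":0,"wy":0,"wz":0,"fingers":1}
    - {"dx":1,"dy":0.25,"dz":0,"wx":0,"wy":0,"wz":0,"fingers":1}
    - {"dx":1,"dy":0.25,"dz":0,"wx":0,"wy":0,"wz":0,"fingers":1}
    - {"dx":1,"dy":0.25,"dz":0,"wx":0,"wy":0,"wz":0,"fingers":1}
    - {"dx":1,"dy":0.25,"dz":0,"wx":0,"wy":0,"wz":0,"fingers":1}
    - {"dx":1,"dy":0.25,"dz":0,"wx":0,"wy":0,"wz":0,"fingers":1}
    - {"dx":1,"dy":0.25,"dz":0,"wx":0,"wy":0,"wz":0,"fingers":1}
    - {"dx":1,"dy":0.25,"dz":0,"wx":0,"wy":0,"wz":0,"fingers":1}

```text
clock: 27.15
tool_pos: [0.4439, -0.1375, 0.1635]
ee_rot: [0.771, -0.637, -0.001, -0.001]
force: [0.8, -0.6, 0.5]
grip_width: 1.0
grasp_force: 0.0
```

Request:
drive_tool:
  motion:
    - {"dx":0.7,"dy":0.2,"dz":0,"wx":0,"wy":0,"wz":0,"fingers":1}
    - {"dx":0.7,"dy":0.2,"dz":0,"wx":0,"wy":0,"wz":0,"fingers":1}
    - {"dx":0.7,"dy":0.2,"dz":0,"wx":0,"wy":0,"wz":0,"fingers":1}
    - {"dx":0.7,"dy":0.2,"dz":0,"wx":0,"wy":0,"wz":0,"fingers":1}
    - {"dx":0.7,"dy":0.2,"dz":0,"wx":0,"wy":0,"wz":0,"fingers":1}

```text
clock: 27.57
tool_pos: [0.4344, -0.2458, 0.163]
ee_rot: [0.771, -0.637, -0.001, -0.001]
force: [0.9, 0.2, -0.2]
grip_width: 0.998
grasp_force: 0.0
```

```bash
python3 k.py .4367 -.2855 .15 -76.8
python3 - <<'E'
from h import *
d=img('top'); f=cv2.cvtColor(d['pixels'],cv2.COLOR_RGB2BGR)
cv2.imwrite('pics/z8f.png',f)
a=cv2.resize(f[145:205,202:302],(500,300),interpolation=cv2.INTER_CUBIC); b=cv2.resize(f[195:255,115:175],(300,300),interpolation=cv2.INTER_CUBIC)
c=cv2.resize(f[195:255,300:400],(500,300),interpolation=cv2.INTER_CUBIC); e=cv2.resize(f[158:198,255:295],(300,300),interpolation=cv2.INTER_CUBIC)
cv2.imwrite('pics/z8.png',np.clip(np.vstack([np.hstack([a,b]),np.hstack([c,e])])*1.5,0,255).astype(np.uint8))
E
```

```text
t 27.57 tcp [ 0.4344 -0.2458  0.163 ] q [-0.11 -0.23 -0.22 -0.   -1.58  0.3 ] F [ 0.9  0.2 -0.2] grip 0.998 0.0
TIP [ 0.4344 -0.246   0.201 ] tool z [-0.     0.003 -1.   ] tool y [-0.982 -0.189 -0.   ]
turn shares [ -0.04   0.03 -23.07]
shift shares after turn [-0.23  1.3   1.7 ]
shift shares now [1.31 0.17 1.7 ]
```

View pics/z8.png

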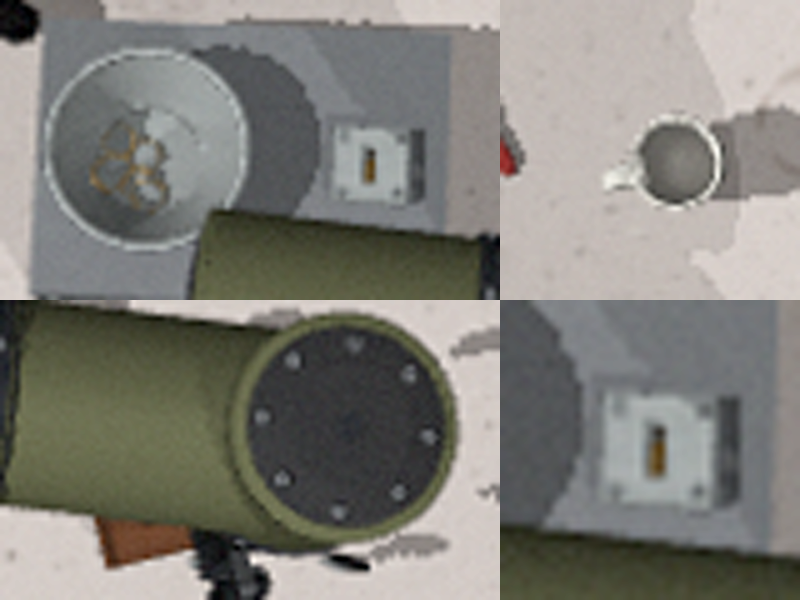

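All six coins lie in the hopper (crop around (135,165)), and the tip cup stands upright and empty (crop (680,162)). The keyhole slot is at crop (657,450).

Request:
drive_tool:
  motion:
    - {"dx":0,"dy":0,"dz":0,"wx":0,"wy":0,"wz":-1,"fingers":1}
    - {"dx":0,"dy":0,"dz":0,"wx":0,"wy":0,"wz":-1,"fingers":1}
    - {"dx":0,"dy":0,"dz":0,"wx":0,"wy":0,"wz":-1,"fingers":1}
    - {"dx":0,"dy":0,"dz":0,"wx":0,"wy":0,"wz":-1,"fingers":1}
    - {"dx":0,"dy":0,"dz":0,"wx":0,"wy":0,"wz":-1,"fingers":1}
    - {"dx":0,"dy":0,"dz":0,"wx":0,"wy":0,"wz":-1,"fingers":1}
    - {"dx":0,"dy":0,"dz":0,"wx":0,"wy":0,"wz":-1,"fingers":1}
    - {"dx":0,"dy":0,"dz":0,"wx":0,"wy":0,"wz":-1,"fingers":1}
    - {"dx":0,"dy":0,"dz":0,"wx":0,"wy":0,"wz":-1,"fingers":1}
    - {"dx":0,"dy":0,"dz":0,"wx":0,"wy":0,"wz":-1,"fingers":1}
    - {"dx":0,"dy":0,"dz":0,"wx":0,"wy":0,"wz":-1,"fingers":1}
    - {"dx":0,"dy":0,"dz":0,"wx":0,"wy":0,"wz":-1,"fingers":1}
    - {"dx":0,"dy":0,"dz":0,"wx":0,"wy":0,"wz":-1,"fingers":1}
    - {"dx":0,"dy":0,"dz":0,"wx":0,"wy":0,"wz":-1,"fingers":1}
    - {"dx":0,"dy":0,"dz":0,"wx":0,"wy":0,"wz":-1,"fingers":1}
    - {"dx":0,"dy":0,"dz":0,"wx":0,"wy":0,"wz":-1,"fingers":1}
    - {"dx":0,"dy":0,"dz":0,"wx":0,"wy":0,"wz":-1,"fingers":1}
    - {"dx":0,"dy":0,"dz":0,"wx":0,"wy":0,"wz":-1,"fingers":1}
    - {"dx":0,"dy":0,"dz":0,"wx":0,"wy":0,"wz":-1,"fingers":1}
    - {"dx":0,"dy":0,"dz":0,"wx":0,"wy":0,"wz":-1,"fingers":1}

```text
clock: 29.28
tool_pos: [0.4347, -0.2446, 0.163]
ee_rot: [1.0, 0.01, -0.0, -0.001]
force: [-0.5, -0.4, 0.8]
grip_width: 0.997
grasp_force: 0.0
```

Request:
drive_tool:
  motion:
    - {"dx":0,"dy":0,"dz":0,"wx":0,"wy":0,"wz":-1,"fingers":0.7}
    - {"dx":0,"dy":0,"dz":0,"wx":0,"wy":0,"wz":-1,"fingers":0.7}
    - {"dx":0,"dy":0,"dz":0,"wx":0,"wy":0,"wz":-1,"fingers":0.7}
    - {"dx":0,"dy":0.6,"dz":0.4,"wx":0,"wy":0,"wz":0,"fingers":0.7}
    - {"dx":-0.2,"dy":0.7,"dz":0.4,"wx":0,"wy":0,"wz":0,"fingers":0.7}
    - {"dx":0,"dy":0,"dz":0,"wx":0,"wy":0,"wz":0,"fingers":0.7}

```text
clock: 29.78
tool_pos: [0.4363, -0.2851, 0.1358]
ee_rot: [0.994, 0.112, -0.002, -0.002]
force: [-0.1, 0.8, -2.2]
grip_width: 0.699
grasp_force: 0.0
```

```bash
python3 k.py .4375 -.2855 .067 -76.8
python3 - <<'E'
from h import *
d=img('top'); f=cv2.imread('pics/z8f.png')
# plate: bright low-sat mask, upsampled
x0,y0,k=262,165,8
c=cv2.resize(f[y0:y0+28,x0:x0+30],None,fx=k,fy=k,interpolation=cv2.INTER_CUBIC)
g=c.min(2); b=(g>110).astype(np.uint8); b=cv2.morphologyEx(b,cv2.MORPH_CLOSE,np.ones((25,25)))
q=max(cv2.findContours(b,0,2)[0],key=cv2.contourArea); rc=cv2.minAreaRect(q); P=lambda u:onz(d,(u[0]/k+x0-.5+.0,u[1]/k+y0-.5),.125)
print('plate',rc,P(rc[0])); bx=np.array([P(u)[:2] for u in cv2.boxPoints(rc)]);print(bx, np.linalg.norm(np.diff(bx,axis=0),axis=1))
hsv=cv2.cvtColor(c,cv2.COLOR_BGR2HSV); m=((hsv[...,1]>70)|(g<70)); m=m&(cv2.fillPoly(np.zeros(m.shape,np.uint8),[cv2.boxPoints(((rc[0]),(90,90),rc[2])).astype(int)],1)>0)
ys,xs=np.nonzero(m);print('slot',P((xs.mean(),ys.mean())),xs.min(),xs.max(),ys.min(),ys.max())
print('hopper',onz(d,(147.5/5+202-.5,148/5+145-.5),.156))
E
```

```text
t 29.78 tcp [ 0.4363 -0.2851  0.1358] q [-0.19 -0.16 -0.21 -0.   -1.53  1.99] F [-0.1  0.8 -2.2] grip 0.699 0.0
TIP [ 0.4364 -0.2853  0.1738] tool z [-0.005  0.004 -1.   ] tool y [ 0.222 -0.975 -0.005]
turn shares [-0.07  0.05 -0.09]
shift shares after turn [0.04 0.02 3.56]
shift shares now [0.05 0.03 3.56]
plate ((113.63298797607422, 101.07422637939453), (105.25495910644531, 101.62234497070312), 2.6025619506835938) [ 0.6006161  -0.07644195  0.125     ]
[[ 0.58215567 -0.05586884]
 [ 0.62078525 -0.05754599]
 [ 0.61914971 -0.09710535]
 [ 0.58053326 -0.09527087]] [0.03866597 0.03959316 0.03866   ]
slot [ 0.59873753 -0.07572442  0.125     ] 101 160 59 148
hopper [0.60400478 0.05625414 0.156     ]
```

Request:
drive_tool:
  motion:
    - {"dx":0,"dy":0,"dz":0.6,"wx":0,"wy":0,"wz":0,"fingers":0.45}
    - {"dx":0,"dy":0,"dz":0.6,"wx":0,"wy":0,"wz":0,"fingers":0.45}
    - {"dx":0.05,"dy":0,"dz":0.6,"wx":0,"wy":0,"wz":0,"fingers":0.45}
    - {"dx":0,"dy":0,"dz":0.6,"wx":0,"wy":0,"wz":0,"fingers":0.45}
    - {"dx":0,"dy":0,"dz":0.6,"wx":0,"wy":0,"wz":0,"fingers":0.45}
    - {"dx":0,"dy":0,"dz":0.5,"wx":0,"wy":0,"wz":0,"fingers":0.45}
    - {"dx":0,"dy":0,"dz":0.1,"wx":0,"wy":0,"wz":0,"fingers":0.45}
    - {"dx":0,"dy":0,"dz":0,"wx":0,"wy":0,"wz":0,"fingers":0.45}

```text
clock: 30.5
tool_pos: [0.439, -0.2826, 0.0303]
ee_rot: [0.994, 0.113, -0.001, -0.002]
force: [1.0, -0.5, 1.4]
grip_width: 0.449
grasp_force: 0.0
```

Request:
drive_tool:
  motion:
    - {"dx":0,"dy":0,"dz":0,"wx":0,"wy":0,"wz":0,"fingers":0.3}
    - {"dx":0,"dy":0,"dz":0,"wx":0,"wy":0,"wz":0,"fingers":0.2}
    - {"dx":0,"dy":0,"dz":0,"wx":0,"wy":0,"wz":0,"fingers":0}
    - {"dx":0,"dy":0,"dz":0,"wx":0,"wy":0,"wz":0,"fingers":0}
    - {"dx":0,"dy":0,"dz":0,"wx":0,"wy":0,"wz":0,"fingers":0}
    - {"dx":0,"dy":0,"dz":0,"wx":0,"wy":0,"wz":0,"fingers":0}

```text
clock: 31.0
tool_pos: [0.4408, -0.2839, 0.0321]
ee_rot: [0.994, 0.113, 0.001, 0.0]
force: [1.6, -5.5, 3.8]
grip_width: 0.097
grasp_force: 59.9
```

```bash
python3 k.py .4375 -.2855 .067 -76.8
```

```text
t 31.0 tcp [ 0.4408 -0.2839  0.0321] q [-0.19 -0.12 -0.37 -0.   -1.32  1.99] F [ 1.6 -5.5  3.8] grip 0.097 59.9
TIP [ 0.4407 -0.2839  0.0701] tool z [ 0.002  0.    -1.   ] tool y [ 0.225 -0.974  0.   ]
turn shares [ 0.   -0.03 -0.05]
shift shares after turn [-0.12  0.03  0.1 ]
shift shares now [-0.12  0.03  0.1 ]
```

The key is gripped: 8.2 mm at 60 N. I lift it straight out.

Request:
drive_tool:
  motion:
    - {"dx":0,"dy":0,"dz":-0.2,"wx":0,"wy":0,"wz":0,"fingers":0}
    - {"dx":0,"dy":0,"dz":-0.5,"wx":0,"wy":0,"wz":0,"fingers":0}
    - {"dx":0,"dy":0,"dz":-0.8,"wx":0,"wy":0,"wz":0,"fingers":0}
    - {"dx":0,"dy":0,"dz":-0.8,"wx":0,"wy":0,"wz":0,"fingers":0}
    - {"dx":0,"dy":0,"dz":-0.8,"wx":0,"wy":0,"wz":0,"fingers":0}
    - {"dx":0,"dy":0,"dz":-0.8,"wx":0,"wy":0,"wz":0,"fingers":0}
    - {"dx":0,"dy":0,"dz":-0.8,"wx":0,"wy":0,"wz":0,"fingers":0}
    - {"dx":0,"dy":0,"dz":-0.8,"wx":0,"wy":0,"wz":0,"fingers":0}
    - {"dx":0,"dy":0,"dz":-0.8,"wx":0,"wy":0,"wz":0,"fingers":0}
    - {"dx":0,"dy":0,"dz":0,"wx":0,"wy":0,"wz":0,"fingers":0}

```text
clock: 31.83
tool_pos: [0.441, -0.2839, 0.225]
ee_rot: [0.994, 0.113, 0.003, 0.0]
force: [-0.3, -0.5, -0.2]
grip_width: 0.093
grasp_force: 59.7
```

```bash
python3 k.py .5995 -.0764 .215 -92.2
```

```text
t 31.83 tcp [ 0.441  -0.2839  0.225 ] q [-0.19 -0.16 -0.05 -0.   -1.68  1.99] F [-0.3 -0.5 -0.2] grip 0.093 59.7
TIP [ 0.4408 -0.2839  0.263 ] tool z [ 0.006  0.    -1.   ] tool y [ 0.225 -0.974  0.001]
turn shares [ 0.01 -0.09  3.8 ]
shift shares after turn [ 5.01 -7.11  1.6 ]
shift shares now [ 6.7  -5.55  1.63]
```

Request:
drive_tool:
  motion:
    - {"dx":0,"dy":0,"dz":0,"wx":0,"wy":0,"wz":1,"fingers":0}
    - {"dx":0,"dy":0,"dz":0,"wx":0,"wy":0,"wz":1,"fingers":0}
    - {"dx":0,"dy":0,"dz":0,"wx":0,"wy":-0.09,"wz":1,"fingers":0}
    - {"dx":0,"dy":0,"dz":0,"wx":0,"wy":0,"wz":0.8,"fingers":0}
    - {"dx":0.5,"dy":-0.7,"dz":0,"wx":0,"wy":0,"wz":0,"fingers":0}
    - {"dx":0.5,"dy":-0.7,"dz":0,"wx":0,"wy":0,"wz":0,"fingers":0}
    - {"dx":0.5,"dy":-0.7,"dz":0,"wx":0,"wy":0,"wz":0,"fingers":0}
    - {"dx":0.5,"dy":-0.7,"dz":0,"wx":0,"wy":0,"wz":0,"fingers":0}
    - {"dx":0.5,"dy":-0.7,"dz":0,"wx":0,"wy":0,"wz":0,"fingers":0}
    - {"dx":0.5,"dy":-0.7,"dz":0,"wx":0,"wy":0,"wz":0,"fingers":0}
    - {"dx":0.5,"dy":-0.7,"dz":0,"wx":0,"wy":0,"wz":0,"fingers":0}
    - {"dx":0.5,"dy":-0.7,"dz":0,"wx":0,"wy":0,"wz":0,"fingers":0}
    - {"dx":0.5,"dy":-0.7,"dz":0,"wx":0,"wy":0,"wz":0,"fingers":0}
    - {"dx":0.5,"dy":-0.7,"dz":0.5,"wx":0,"wy":0,"wz":0,"fingers":0}
    - {"dx":0.1,"dy":-0.1,"dz":0.8,"wx":0,"wy":0,"wz":0,"fingers":0}
    - {"dx":0,"dy":0,"dz":0.3,"wx":0,"wy":0,"wz":0,"fingers":0}
    - {"dx":0,"dy":0,"dz":0,"wx":0,"wy":0,"wz":0,"fingers":0}
    - {"dx":0,"dy":0,"dz":0,"wx":0,"wy":0,"wz":0,"fingers":0}

```text
clock: 33.33
tool_pos: [0.6, -0.0768, 0.171]
ee_rot: [1.0, -0.019, -0.004, -0.001]
force: [0.7, 0.1, 0.4]
grip_width: 0.095
grasp_force: 59.7
```

```bash
python3 k.py .5995 -.0764 .2 -92.2
python3 - <<'E'
from h import *
s=img('side');o=r.observe();M=R.from_quat(o['ee_rot']).as_matrix();t=o['tool_pos']-.038*M[:,2]
k=t-[0,0,.018]   # nominal collar if centred
pts=[k,k-[0,0,.021],k-[0,0,.044],[.5995,-.0764,.125],[.5995+.010,-.0764,.125],[.5995-.010,-.0764,.125]]
u=proj(s,pts);print(np.round(u,1).tolist())
f=cv2.cvtColor(s['pixels'],cv2.COLOR_RGB2BGR);cv2.imwrite('pics/z9f.png',f)
x,y=213,158; c=cv2.resize(f[y:y+60,x:x+60],(600,600),interpolation=cv2.INTER_CUBIC); c=np.clip(c*1.5,0,255).astype(np.uint8)
for q,col in zip(u,[(0,0,255)]*3+[(0,255,0)]*3): cv2.circle(c,(int((q[0]-x+.5)*10),int((q[1]-y+.5)*10)),2,col,-1)
cv2.imwrite('pics/z9.png',c)
E
```

```text
t 33.33 tcp [ 0.6    -0.0768  0.171 ] q [ 0.2   0.06  0.07 -0.   -1.58  1.33] F [0.7 0.1 0.4] grip 0.095 59.7
TIP [ 0.6003 -0.0768  0.209 ] tool z [-0.008  0.002 -1.   ] tool y [-0.039 -0.999 -0.001]
turn shares [-0.02  0.11 -0.01]
shift shares after turn [-0.02 -0.01  0.3 ]
shift shares now [-0.03 -0.01  0.3 ]
[[237.4, 186.0], [237.6, 193.4], [237.9, 201.3], [237.9, 208.9], [241.1, 209.8], [234.8, 208.0]]
```

View pics/z9.png

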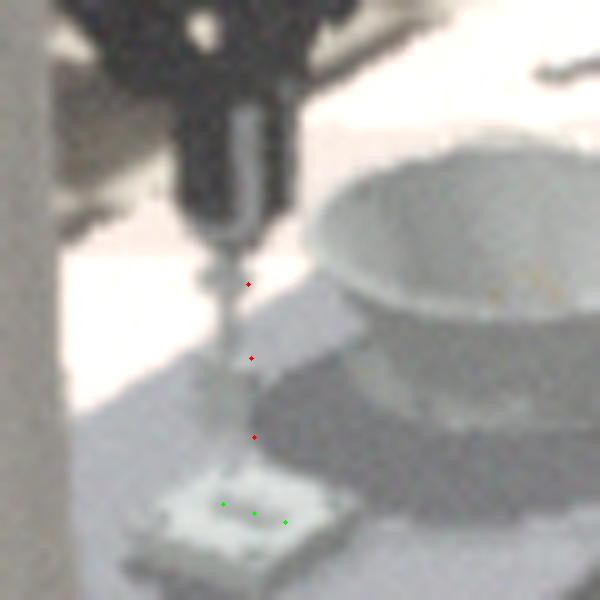

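The side view shows the bit centre at about (229,400) against the expected (252,400), while the slot at (252,511) matches the calculation. So the key sits roughly 5 mm to −x in the grip; I shift +x and feel downward.

Request:
drive_tool:
  motion:
    - {"dx":0.16,"dy":-0.03,"dz":0.2,"wx":0,"wy":0.1,"wz":0,"fingers":0}
    - {"dx":0,"dy":0,"dz":0.3,"wx":0,"wy":0,"wz":0,"fingers":0}
    - {"dx":0,"dy":0,"dz":0.15,"wx":0,"wy":0,"wz":0,"fingers":0}
    - {"dx":0,"dy":0,"dz":0.1,"wx":0,"wy":0,"wz":0,"fingers":0}
    - {"dx":0,"dy":0,"dz":0.1,"wx":0,"wy":0,"wz":0,"fingers":0}
    - {"dx":0,"dy":0,"dz":0,"wx":0,"wy":0,"wz":0,"fingers":0}

```text
clock: 33.88
tool_pos: [0.6043, -0.0757, 0.1444]
ee_rot: [1.0, -0.019, -0.001, -0.001]
force: [-3.2, 0.6, -2.0]
grip_width: 0.096
grasp_force: 59.3
```

```bash
python3 k.py .6045 -.0754 .143 -92.2
```

```text
t 33.88 tcp [ 0.6043 -0.0757  0.1444] q [ 0.2   0.07  0.03 -0.   -1.53  1.33] F [-3.2  0.6 -2. ] grip 0.096 59.3
TIP [ 0.6044 -0.0757  0.1824] tool z [-0.003  0.002 -1.   ] tool y [-0.039 -0.999 -0.002]
turn shares [-0.02  0.04 -0.01]
shift shares after turn [ 0.01 -0.01  1.31]
shift shares now [ 0.01 -0.01  1.31]
```

Request:
drive_tool:
  motion:
    - {"dx":-0.05,"dy":0,"dz":0.05,"wx":0,"wy":0,"wz":0,"fingers":0}
    - {"dx":0,"dy":0,"dz":0.1,"wx":0,"wy":0,"wz":0,"fingers":0}
    - {"dx":0,"dy":0,"dz":0,"wx":0,"wy":0,"wz":0,"fingers":0}

```text
clock: 34.13
tool_pos: [0.6039, -0.0753, 0.1404]
ee_rot: [1.0, -0.019, 0.0, -0.001]
force: [-1.3, -0.1, -0.9]
grip_width: 0.091
grasp_force: 59.7
```

Request:
drive_tool:
  motion:
    - {"dx":0,"dy":0,"dz":0.1,"wx":0,"wy":0,"wz":0,"fingers":0}
    - {"dx":0,"dy":0,"dz":0.1,"wx":0,"wy":0,"wz":0,"fingers":0}
    - {"dx":0,"dy":0,"dz":0,"wx":0,"wy":0,"wz":0,"fingers":0}

```text
clock: 34.38
tool_pos: [0.6038, -0.0752, 0.134]
ee_rot: [1.0, -0.019, -0.0, -0.001]
force: [-1.8, -0.3, -1.5]
grip_width: 0.094
grasp_force: 59.7
```

The bit is in the slot with low forces, so I continue down and wiggle near the pins.

Request:
drive_tool:
  motion:
    - {"dx":-0.03,"dy":0,"dz":0.1,"wx":0,"wy":0,"wz":0,"fingers":0}
    - {"dx":0,"dy":0,"dz":0.1,"wx":0,"wy":0,"wz":0,"fingers":0}
    - {"dx":0.02,"dy":0,"dz":0.1,"wx":0,"wy":0,"wz":0.3,"fingers":0}
    - {"dx":-0.04,"dy":0,"dz":0.1,"wx":0,"wy":0,"wz":-0.6,"fingers":0}
    - {"dx":0.04,"dy":0,"dz":0.1,"wx":0,"wy":0,"wz":0.6,"fingers":0}
    - {"dx":-0.04,"dy":0,"dz":0.1,"wx":0,"wy":0,"wz":-0.6,"fingers":0}
    - {"dx":0.02,"dy":0,"dz":0,"wx":0,"wy":0,"wz":0.3,"fingers":0}

```text
clock: 34.97
tool_pos: [0.6022, -0.0752, 0.1158]
ee_rot: [1.0, -0.019, -0.001, -0.001]
force: [-2.3, 0.2, -2.3]
grip_width: 0.096
grasp_force: 59.6
```

```bash
python3 k.py .6035 -.0752 .143 -92.2; python3 -c "
from h import *
print(r.observe()['ft_torque'])"
```

```text
t 34.97 tcp [ 0.6022 -0.0752  0.1158] q [ 0.2   0.07 -0.03 -0.   -1.48  1.33] F [-2.3  0.2 -2.3] grip 0.096 59.6
TIP [ 0.6023 -0.0753  0.1538] tool z [-0.002  0.002 -1.   ] tool y [-0.039 -0.999 -0.002]
turn shares [-0.03  0.03 -0.  ]
shift shares after turn [ 0.04 -0.    0.36]
shift shares now [ 0.04 -0.    0.36]
[ 0.03090404  0.99622923 -0.01584791]
```

Request:
drive_tool:
  motion:
    - {"dx":0.02,"dy":0,"dz":0.1,"wx":0,"wy":0,"wz":0.3,"fingers":0}
    - {"dx":-0.04,"dy":0,"dz":0.1,"wx":0,"wy":0,"wz":-0.6,"fingers":0}
    - {"dx":0.04,"dy":0,"dz":0.1,"wx":0,"wy":0,"wz":0.6,"fingers":0}
    - {"dx":-0.04,"dy":0,"dz":0.05,"wx":0,"wy":0,"wz":-0.6,"fingers":0}
    - {"dx":0.02,"dy":0,"dz":0,"wx":0,"wy":0,"wz":0.3,"fingers":0}

```text
clock: 35.38
tool_pos: [0.6035, -0.0751, 0.1063]
ee_rot: [1.0, -0.02, 0.001, -0.001]
force: [-1.1, -0.1, -0.7]
grip_width: 0.095
grasp_force: 59.5
```

```bash
python3 k.py .6035 -.0752 .143 -92.2; python3 -c "
from h import *
print(r.observe()['ft_torque'])"
```

```text
t 35.38 tcp [ 0.6035 -0.0751  0.1063] q [ 0.2   0.07 -0.04 -0.   -1.46  1.33] F [-1.1 -0.1 -0.7] grip 0.095 59.5
TIP [ 0.6034 -0.0751  0.1443] tool z [ 0.001  0.002 -1.   ] tool y [-0.04  -0.999 -0.002]
turn shares [-0.03 -0.02 -0.02]
shift shares after turn [0.   0.   0.04]
shift shares now [0.   0.   0.04]
[0.02127853 0.24689719 0.04310424]
```

Request:
drive_tool:
  motion:
    - {"dx":0,"dy":0,"dz":0.06,"wx":0,"wy":0,"wz":0,"fingers":0}
    - {"dx":0,"dy":0,"dz":0.06,"wx":0,"wy":0,"wz":0,"fingers":0}
    - {"dx":0,"dy":0,"dz":0,"wx":0,"wy":0,"wz":0,"fingers":0}

```text
clock: 35.63
tool_pos: [0.6037, -0.0752, 0.105]
ee_rot: [1.0, -0.02, 0.001, -0.001]
force: [-4.2, 1.7, 8.6]
grip_width: 0.096
grasp_force: 60.9
```

Request:
drive_tool:
  motion:
    - {"dx":0,"dy":0,"dz":0.06,"wx":0,"wy":0,"wz":0,"fingers":0}
    - {"dx":0,"dy":0,"dz":0.06,"wx":0,"wy":0,"wz":0,"fingers":0}
    - {"dx":0,"dy":0,"dz":0,"wx":0,"wy":0,"wz":0,"fingers":0}

```text
clock: 35.88
tool_pos: [0.6043, -0.0754, 0.1048]
ee_rot: [1.0, -0.02, 0.003, -0.0]
force: [-8.5, 3.3, 20.7]
grip_width: 0.093
grasp_force: 63.1
```

Request:
drive_tool:
  motion:
    - {"dx":-0.03,"dy":0,"dz":0,"wx":0,"wy":0,"wz":0.5,"fingers":0}
    - {"dx":0,"dy":0,"dz":0,"wx":0,"wy":0.3,"wz":-1,"fingers":0}
    - {"dx":-0.03,"dy":0,"dz":0,"wx":0,"wy":-0.6,"wz":1,"fingers":0}
    - {"dx":0,"dy":0,"dz":0,"wx":0,"wy":0.3,"wz":-0.5,"fingers":0}
    - {"dx":0,"dy":0,"dz":0,"wx":0,"wy":0,"wz":0,"fingers":0}
    - {"dx":0,"dy":0,"dz":0,"wx":0,"wy":0,"wz":0,"fingers":0}

```text
clock: 36.38
tool_pos: [0.6044, -0.0759, 0.1047]
ee_rot: [1.0, -0.02, 0.005, 0.0]
force: [0.4, -0.6, 15.7]
grip_width: 0.094
grasp_force: 62.6
```

```bash
python3 k.py .6035 -.0752 .143 -92.2; python3 -c "
from h import *
print(r.observe()['ft_torque'])"
```

```text
t 36.38 tcp [ 0.6044 -0.0759  0.1047] q [ 0.21  0.06 -0.05  0.   -1.45  1.33] F [ 0.4 -0.6 15.7] grip 0.094 62.6
TIP [ 0.604  -0.0759  0.1427] tool z [ 0.01 -0.   -1.  ] tool y [-0.04  -0.999 -0.   ]
turn shares [-0.   -0.14 -0.02]
shift shares after turn [-0.03 -0.02 -0.01]
shift shares now [-0.02 -0.02 -0.01]
[-0.004314    0.16397227 -0.01236549]
```

The key is home: a rigid stop at the expected height. I turn it clockwise, compensating for the roughly 4.5 mm offset between the key and the tool axis.

Request:
drive_tool:
  motion:
    - {"dx":0,"dy":0.01,"dz":-0.02,"wx":0,"wy":-0.1,"wz":1,"fingers":0}
    - {"dx":0,"dy":0.01,"dz":0,"wx":0,"wy":0,"wz":1,"fingers":0}
    - {"dx":0,"dy":0.01,"dz":0,"wx":0,"wy":0,"wz":1,"fingers":0}
    - {"dx":0,"dy":0.01,"dz":0,"wx":0,"wy":0,"wz":1,"fingers":0}
    - {"dx":0,"dy":0.01,"dz":0,"wx":0,"wy":0,"wz":1,"fingers":0}
    - {"dx":0,"dy":0.01,"dz":0,"wx":0,"wy":0,"wz":1,"fingers":0}
    - {"dx":0,"dy":0.01,"dz":0,"wx":0,"wy":0,"wz":1,"fingers":0}
    - {"dx":0,"dy":0.01,"dz":0,"wx":0,"wy":0,"wz":0,"fingers":0}

```text
clock: 37.05
tool_pos: [0.6033, -0.0787, 0.1048]
ee_rot: [0.965, -0.263, 0.001, -0.0]
force: [-0.4, -0.7, 13.0]
grip_width: 0.096
grasp_force: 62.4
```

```bash
python3 k.py .6035 -.0752 .143 -92.2; python3 -c "
from h import *
print(r.observe()['ft_torque'])"
```

```text
t 37.05 tcp [ 0.6033 -0.0787  0.1048] q [ 0.2   0.07 -0.05  0.   -1.45  0.84] F [-0.4 -0.7 13. ] grip 0.096 62.4
TIP [ 0.6033 -0.0787  0.1428] tool z [ 0.002 -0.    -1.   ] tool y [-0.508 -0.861 -0.001]
turn shares [-0.   -0.03 -7.08]
shift shares after turn [ 0.   -0.12 -0.01]
shift shares now [-0.05 -0.1  -0.01]
[-0.45285375  0.01670351  0.05694913]
```

Request:
drive_tool:
  motion:
    - {"dx":0,"dy":0.01,"dz":0,"wx":0,"wy":0,"wz":1,"fingers":0}
    - {"dx":0,"dy":0.01,"dz":0,"wx":0,"wy":0,"wz":1,"fingers":0}
    - {"dx":0,"dy":0.01,"dz":0,"wx":0,"wy":0,"wz":1,"fingers":0}
    - {"dx":0,"dy":0.01,"dz":0,"wx":0,"wy":0,"wz":1,"fingers":0}
    - {"dx":0,"dy":0.01,"dz":0,"wx":0,"wy":0,"wz":1,"fingers":0}
    - {"dx":0,"dy":0.01,"dz":0,"wx":0,"wy":0,"wz":1,"fingers":0}
    - {"dx":0,"dy":0.01,"dz":0,"wx":0,"wy":0,"wz":1,"fingers":0}
    - {"dx":0,"dy":0.01,"dz":0,"wx":0,"wy":0,"wz":1,"fingers":0}
    - {"dx":0,"dy":0.01,"dz":0,"wx":0,"wy":0,"wz":1,"fingers":0}
    - {"dx":0,"dy":0.01,"dz":0,"wx":0,"wy":0,"wz":1,"fingers":0}
    - {"dx":0,"dy":0.01,"dz":0,"wx":0,"wy":0,"wz":1,"fingers":0}
    - {"dx":0,"dy":0.01,"dz":0,"wx":0,"wy":0,"wz":1,"fingers":0}
    - {"dx":0,"dy":0.01,"dz":0,"wx":0,"wy":0,"wz":1,"fingers":0}
    - {"dx":0,"dy":0.01,"dz":0,"wx":0,"wy":0,"wz":1,"fingers":0}
    - {"dx":0,"dy":0.01,"dz":0,"wx":0,"wy":0,"wz":1,"fingers":0}
    - {"dx":0,"dy":0,"dz":0,"wx":0,"wy":0,"wz":0,"fingers":0}

```text
clock: 38.38
tool_pos: [0.5982, -0.0818, 0.1048]
ee_rot: [-0.704, 0.71, -0.0, -0.001]
force: [-4.8, -3.6, 14.8]
grip_width: 0.097
grasp_force: 62.6
```

```bash
python3 k.py .6035 -.0752 .143 -92.2; python3 -c "
from h import *
print(r.observe()['ft_torque'])"
```

```text
t 38.38 tcp [ 0.5982 -0.0818  0.1048] q [ 0.2   0.06 -0.06  0.   -1.46 -0.21] F [-4.8 -3.6 14.8] grip 0.097 62.6
TIP [ 0.5982 -0.0817  0.1428] tool z [-0.002 -0.002 -1.   ] tool y [-1.     0.009  0.002]
turn shares [  0.04  -0.   -22.08]
shift shares after turn [ 0.17 -0.23 -0.01]
shift shares now [-0.22 -0.17 -0.01]
[-1.33082489  2.02832     0.17411573]
```

Request:
drive_tool:
  motion:
    - {"dx":0,"dy":0.01,"dz":0,"wx":0,"wy":0,"wz":1,"fingers":0}
    - {"dx":0,"dy":0.01,"dz":0,"wx":0,"wy":0,"wz":1,"fingers":0}
    - {"dx":0,"dy":0,"dz":0,"wx":0,"wy":0,"wz":0,"fingers":0}
    - {"dx":0,"dy":0,"dz":0,"wx":0,"wy":0,"wz":0,"fingers":0}

```text
clock: 38.72
tool_pos: [0.5974, -0.0817, 0.1048]
ee_rot: [-0.654, 0.757, -0.0, -0.001]
force: [-6.0, -3.7, 15.7]
grip_width: 0.095
grasp_force: 62.7
```

```bash
python3 k.py .6035 -.0752 .143 -92.2; python3 -c "
from h import *
print(r.observe()['ft_torque'])
d=img('top');f=d['pixels'].astype(int);b=cv2.cvtColor(cv2.imread('pics/z8f.png'),cv2.COLOR_BGR2RGB).astype(int)
for n,i in(('before',b),('now',f)):
    w=i[150:193,213:250]; print(n,((w[...,0]-w[...,2])>25).sum(), w.mean((0,1)))
"
```

```text
t 38.72 tcp [ 0.5974 -0.0817  0.1048] q [ 0.2   0.06 -0.06  0.   -1.46 -0.34] F [-6.  -3.7 15.7] grip 0.095 62.7
TIP [ 0.5975 -0.0817  0.1428] tool z [-0.002 -0.002 -1.   ] tool y [-0.989  0.145  0.002]
turn shares [  0.05  -0.   -24.04]
shift shares after turn [ 0.2  -0.23 -0.01]
shift shares now [-0.24 -0.17 -0.01]
[-1.2030026   2.32022625  0.19196832]
before 12 [79.63796354 81.98868636 81.04965431]
now 0 [59.78315525 61.62099309 49.40791955]
```

Request:
drive_tool:
  motion:
    - {"dx":0,"dy":0,"dz":0,"wx":0,"wy":0,"wz":0.7,"fingers":0}
    - {"dx":0,"dy":0,"dz":0,"wx":0,"wy":0,"wz":0,"fingers":0}
    - {"dx":0,"dy":0,"dz":0,"wx":0,"wy":0,"wz":0,"fingers":0}
    - {"dx":0,"dy":0,"dz":0,"wx":0,"wy":0,"wz":0,"fingers":0}
    - {"dx":0,"dy":0,"dz":0,"wx":0,"wy":0,"wz":0,"fingers":0}
    - {"dx":0,"dy":0,"dz":0,"wx":0,"wy":0,"wz":0,"fingers":0}

```text
clock: 39.27
tool_pos: [0.5972, -0.0817, 0.1048]
ee_rot: [-0.635, 0.772, 0.0, -0.002]
force: [-7.2, -3.4, 17.5]
grip_width: 0.095
grasp_force: 63.1
```

```bash
python3 k.py .6035 -.0752 .143 -92.2; python3 -c "
from h import *
print(r.observe()['ft_torque'])
d=img('side');f=d['pixels'].astype(int);b=cv2.cvtColor(cv2.imread('pics/z9f.png'),cv2.COLOR_BGR2RGB).astype(int)
for n,i in(('before',b),('now',f)):
    w=i[176:190,246:285]; q=w[...,0]-w[...,2]; print(n,(q>15).sum(),q.max(),w.mean((0,1)))
t=img('top')['pixels'].astype(int); h=cv2.cvtColor(cv2.imread('pics/z8f.png'),cv2.COLOR_BGR2RGB).astype(int)
for i in(h,t): print(i[160:190:3,214:246:3,0])
"
```

```text
t 39.27 tcp [ 0.5972 -0.0817  0.1048] q [ 0.2   0.06 -0.06  0.   -1.46 -0.39] F [-7.2 -3.4 17.5] grip 0.095 63.1
TIP [ 0.5973 -0.0816  0.1428] tool z [-0.003 -0.002 -1.   ] tool y [-0.981  0.192  0.002]
turn shares [  0.05   0.   -24.72]
shift shares after turn [ 0.2  -0.22 -0.01]
shift shares now [-0.25 -0.16 -0.01]
[-1.12141279  2.63910059  0.45653969]
before 0 15 [112.26190476 113.35531136 111.74725275]
now 0 14 [102.30586081 103.23260073 102.14835165]
[[ 77  98  73  82  88  91  96 101 102 105 115]
 [ 98  67  71  76  83  91  97 100 105 106 108]
 [ 61  70  71  69  73  97  90  97 108 106 105]
 [ 63  66  73  69  62  71 110 109  89 106 106]
 [ 65  65  67  61  65  71 103  99 100  99 102]
 [ 61  63  66  71  68  95 100  85 101 100 102]
 [ 59  62  61  62  59  77  69 101 102 101  99]
 [ 54  58  86  63  67  94  72  88  98  95  96]
 [ 92  55  53  44  63  63  88  60  95  84  92]
 [ 85  68  49  48  45  48  55  68  76  82  41]]
[[ 71  76  32  33  62  75  75  75  75  75  77]
 [ 76  77  40  28  71  78  76  78  72  74  77]
 [ 74  75  47  47  41  73  74  75  75  74  71]
 [ 74  74  60  34  29  72  72  70  70  71  66]
 [ 73  70  74  33  38  66  65  68  64  66  63]
 [ 66  65  67  24  29  52  63  61  59  59  56]
 [ 61  55  45  30  23  32  50  52  48  48  39]
 [ 55  52  40  24  27  24  35  33  33  82 100]
 [ 61  50  39  35  20  30  35  33  39  90  95]
 [ 64  49  43  32  47  49  51  76  80  84  90]]
```

```bash
python3 -c "
from h import *
f=img('side')['pixels'].astype(int);b=cv2.cvtColor(cv2.imread('pics/z9f.png'),cv2.COLOR_BGR2RGB).astype(int)
for i in(b,f):
    w=i[180:191,256:276]; print((w[...,0]-w[...,2])[::1]); print(w[::2,::2,0])
st()
"
```

```text
[[ 0 -1  0 -2  0  0  0 -1  0 -1  1 -1  1  0  1 -1  1  2 -1 -1]
 [ 2  2  0  0  0  0 -2 -3  0  2  1  2  0  1  0 -1 -1  0  1 -1]
 [ 3  0  0 -1  0  0 -1 -1 -2 -1 -1  0  0  0 -1 -2  0  0  1  0]
 [ 0  0 -1 -2  1  4  2  0 -1  1  0  1  2  0 -1 -1  1  2 -2  1]
 [-1  0 -2  0  0  1  0  0  3  3  4  5  0 -1 -2 -1  0  0  1  0]
 [ 0 -1  2  2  0  1 -1  1  8  9 11  8  1  2  0  1  0  1 -1  1]
 [ 1  1 -1  1  0  2  5  2  2  0 11  9  9  1 -1  0  0  0  1 -3]
 [ 0 -1 -1  0 -2  3 15  5 -3  0  3  5 15  5  0  0 -1  2  0  0]
 [ 0  2  2  0  0  2  8  2 -1  2  1 -1  6  1  0  0 -3 -2 -1  1]
 [-1  0  0 -1  1 -4  1  0 -4 -1 -2  0 -1  0  1  2  1 -1  0  1]
 [ 0  0  0  4 -2  0 -1 -1  2 -1  1  1  1  0  0  2  2  3  2  0]]
[[ 99  99 106 112 114 117 117 117 120 122]
 [ 99 100 101 111 111 115 114 118 124 123]
 [ 98  99 103 108 114 118 114 119 125 119]
 [ 97  97 101 107 113 113 117 120 124 116]
 [115 114 109 111 114 116 114 119 128 122]
 [ 87  89  92  92  97  99  92  91  92  90]]
[[ 0 -2  2  0 -2 -1 -1 -2 -1 -1 -1  0 -1  2  0 -1  1  0  1 -1]
 [ 2  0  1 -1  0  2 -1  1 -1  0 -1  2  1 -2 -1  1 -1  1  0 -1]
 [-1  1  1  0  2 -2  
[... 218 characters left out ...]
-1 -1  1  0]
 [ 0  0 -2  2  1 -1  0  1  2  0  0  0 -2  0  1  0 -1  1 -1  1]
 [ 0  0  0  1 -1  0  1  1  0  0 -1  1  0 -2  0  0 -1  0 -1  0]
 [ 1 -1  0 -2 -2  1  1  1  0 -1  1 -1 -1 -1 -4  0 -3  0 -1 -1]
 [-1  1 -1 -1  2 -1  0 -3  1 -1  1 -1  1 -4 -1  0  0 -2 -2 -1]
 [-2 -1  1  0  0 -1 -2  0  1  2  0  2  2  1  2  3  2 -1  2  0]]
[[ 98 101 102 112 114 114 113 115 121 125]
 [ 97 101 104 112 110 115 114 118 122 123]
 [ 95  97 101 109 114 112 116 120 121 118]
 [ 97  96 100 104 111 113 116 122 123 119]
 [114 112 106 108 108 119 118 117 128 121]
 [ 83  88  92  90  95  95  94  90  93  90]]
t 39.42 tcp [ 0.5972 -0.0817  0.1048] q [ 0.2   0.06 -0.06  0.   -1.46 -0.39] F [-6.9 -2.8 16.3] grip 0.094 63.1
```

The coin edges seen in the hopper before are gone, the lock is against its stop, and the grip is firm. I hold briefly and hand in.

Request:
drive_tool:
  motion:
    - {"dx":0,"dy":0,"dz":0,"wx":0,"wy":0,"wz":0,"fingers":0}
    - {"dx":0,"dy":0,"dz":0,"wx":0,"wy":0,"wz":0,"fingers":0}
    - {"dx":0,"dy":0,"dz":0,"wx":0,"wy":0,"wz":0,"fingers":0}
    - {"dx":0,"dy":0,"dz":0,"wx":0,"wy":0,"wz":0,"fingers":0}
    - {"dx":0,"dy":0,"dz":0,"wx":0,"wy":0,"wz":0,"fingers":0}
    - {"dx":0,"dy":0,"dz":0,"wx":0,"wy":0,"wz":0,"fingers":0}

```text
clock: 39.92
tool_pos: [0.5972, -0.0817, 0.1048]
ee_rot: [-0.635, 0.772, 0.0, -0.002]
force: [-6.8, -2.6, 16.5]
grip_width: 0.093
grasp_force: 63.1
```

```bash
python3 -c "
from h import *
st(); print(r.close_job())"
```

```text
t 39.92 tcp [ 0.5972 -0.0817  0.1048] q [ 0.2   0.06 -0.06  0.   -1.46 -0.39] F [-6.8 -2.6 16.5] grip 0.093 63.1
the job is handed in; nothing more can be done
None
```

I handed the job in at 39.9 s (the judge returned no verdict): coins tipped into the hopper and gone from view after the turn, the empty cup upright on the worktop, and the key home, turned to its stop and still gripped.

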